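# Pry a split retaining ring out of a bearing housing

### The job

The bearing in the square housing is to be changed: with the hook pick from the wooden stand, lift the split ring's end that lies over the pit until the ring snaps up past the two spring flaps. Put the pick back upright in its stand as it stood, then take the ring out from under the far claw and lay it flat in the empty steel tray, and leave the other things on the bench where they are.

Things in the scene. Friction and masses are not known exactly. Their poses are not given: they have to be found in the camera images.
- housing: Square aluminium bearing housing 130x130 mm, fixed to the bench; origin at the centre of its underside, z up. Flat rim at z=38.5 mm. Round bore, 103 mm diameter, on the origin's axis, flat floor at z=30 mm with a shaft stub (radius 14, 5 mm high) in the middle. Four screw heads 4 mm high on the rim at (+-54, +-54) mm.
- pit (a point): Middle of the pry pit at floor level: a rectangular slot in the bore's floor at housing x -49..-34, y -28..18 mm, 10 mm deep (bottom at z=20 mm), below the ring's gap and running on 18 mm below its free end.
- claw (a point): Tip of the fixed steel claw on the housing's +x side (20 mm wide in y, x 45..63, z 41..45.5 mm). It reaches 5 mm over the ring's far side, so that the ring cannot rise there; the raised ring comes free when pulled about 8 mm to housing -x.
- flap0 (a joint): Spring flap on the rim at 132 degrees (from housing +x towards +y), hinge 57 mm from the axis, 10 mm wide, 3 mm thick; its tip reaches in to 45 mm from the axis, over the ring, at z 39.5..42.5 mm. Value in rad: 0 level, grows as the tip swings up; it cannot swing down. Tip force about 3 N level, more when raised (both: about 11 N at the ring's end).
- flap1 (a joint): The other spring flap, at 228 degrees, else the same. Both flaps swing up as the ring pushes from below, and drop back to level under it once the ring's end is about 30 mm up; the ring then rests on them, its -x side raised by about 10 degrees.
- ring: Dark steel split retaining ring (a flat C) in the bore, its top flush with the rim: outer diameter 100, inner 78, 8 mm thick, 0.14 kg, gap of 40 degrees. Origin on the ring's axis at the underside, z its axis. Its free end (the one to pry) is at 180 degrees (-x) and its end face looks to -y; the gap runs from there to 220 degrees. The ring may lie turned a few degrees in the bore.
- ring_end (a point): Centre of the section of the ring right at its free end, 44.5 mm from the ring's axis at -x, 4 mm above the underside; the ring's metal begins here and runs on to ring +y.
- ring_far (a point): Centre of the ring's section on the side opposite to the free end, the part under the claw (44.5 mm at ring +x, 4 mm above the underside).
- pick: Upright hook pick, 121 mm long, 0.1 kg: square wooden handle 16x16 mm from z=54 to 118 mm, steel collar 28x28 mm at z 50..54, square shank 7x7 mm below, and at the bottom a foot 7 mm wide, 4 mm high that points to pick +x, its tip 12.5 mm from the shank's axis. Origin on the shank's axis at the foot's underside, z up, faces along x and y. Hangs in the stand by its collar.
- pick_tip (a point): The foot's tip, at its upper edge: 12.5 mm along pick +x, 4 mm above the pick's underside.
- stand: Wooden block 70x70x58 mm, fixed, origin at the centre of its underside. In its top a slot 54 mm deep, x -10..22 and y -7.5..7.5 mm, in which the pick hangs: its shank on the block's axis (x=y=0), its foot to stand +x, its collar on the block's top (pick origin at z=8 mm).
- tray: Empty steel tray 170x170 mm, fixed, origin at the centre of its underside, walls 20 mm high and 4 mm thick, floor 4 mm thick.
- pick_home (a point): Point in the stand where the pick's origin is while it hangs in place: on the block's axis, 8 mm above its underside.
- carton: Small cardboard carton, 60x86x45 mm; a bystander to be left alone; origin at the centre of its underside.
- power_bank: Black power bank, 100x50x16 mm; a bystander to be left alone; origin at the centre of its underside.
- hex_keys: Grey folding hex key set, 100 mm; a bystander to be left alone; origin at the centre of its underside.
- loupe: Black loupe, 40 mm across; a bystander to be left alone; origin at the centre of its underside.
- marker_green: Dark marker pen, 134 mm; a bystander to be left alone; origin at the centre of its underside.
Mind the look-alikes: they are no part of the job. Of the things that look like the ring, the larger one is meant.

How it is judged (in metres and radians):
On the way, in this order (a step that is already met when the one before it is completed fails the run):
1. the pick has lifted the ring's free end out of the groove, with no finger on the ring (z of ring_end in the frame of housing above 0.054 m and contact force between pick and ring above 0.3 N and contact force between the fingers and ring below 0.1 N), for 0.1 s.
2. the ring stays up on the spring flaps, its far side still in the bore, with the pick and the fingers off it (z of ring_end in the frame of housing between 0.045 and 0.062 m and z of ring_far in the frame of housing below 0.04 m and horizontal distance between ring and housing below 0.012 m and contact force between each of pick, the fingers and ring below 0.05 N), for 0.2 s.
3. the pick hangs upright in its stand again, let go, with the ring still on the housing (distance between pick and pick_home below 0.012 m and angle between pick's own z axis and vertical below 0.1 rad and contact force between the fingers and pick below 0.05 N and horizontal distance between ring and housing below 0.012 m), for 0.2 s.
At the end, for the whole second after the job is handed in: The ring lies flat (within 0.1 rad, either way up) and at rest on the tray's floor, its axis within 40 mm of the tray's centre in tray x and y; the pick hangs upright (within 0.1 rad) in the stand's slot, its origin within 12 mm of where it hung (x of ring in the frame of tray between -0.04 and 0.04 m and y of ring in the frame of tray between -0.04 and 0.04 m and z of ring in the frame of tray below 0.014 m and (angle between ring's own z axis and vertical below 0.1 rad or angle between ring's own z axis and vertical above 3.04159 rad) and linear speed of each of ring, pick below 0.02 m/s and contact force between ring and tray above 0.2 N and distance between pick and pick_home below 0.012 m and angle between pick's own z axis and vertical below 0.1 rad); the robot touches nothing.
It fails at once if another thing on the bench is moved more than 20 mm (distance of any of carton, power_bank, hex_keys, loupe, marker_green from where it was at the start of the episode above 0.02 m).
It also fails if it takes over 58 s, if anything falls off the work surface, if the arm or the gripper's body presses on something with over 40 N, if the wrist force passes 120 N, or if a joint passes its speed limit or range.

### The arm

A 7-joint arm with a two-finger parallel gripper is mounted at the origin on a cart in front of the work surface, level with it; the furniture and walls round the work are solid. World frame = base frame: x ahead of the robot, y to its left, z up, the work surface at z = 0. Lengths are in mm, angles in rad, forces in N, time in s.
With the tool pointing down it reaches from about 400 to 875 mm from the base axis. Payload 4.4 kg.
Tool frame: the origin (TCP) lies on the centre line of the jaws, within the pads' length; the fingertips stand 14 mm ahead of it and the grasp point (between the pads) lies 5 mm behind it; z points along the fingers, x is the direction in which the jaws open and shut, and the axes are right-handed (so a half turn about z gives the same grasp; the last joint's range is limited). The gripper opens to 85 mm and grips with 20 to 120 N. Pads are 22 mm wide; open, the fingers measure 114 mm over their backs; the gripper's body (76 mm by 85 mm) begins 54 mm behind the grasp point. The pads swing forward as they close: fully open they stand 13 mm farther back than shut.
Start: joints at [1.044, 0.628, 0.038, 1.517, -0.027, 0.996, -0.02], TCP at [289.061, -582.204, 208.313] pointing down, gripper open.
Joint ranges: [-3.06, 3.06], [-0.37, 2.12], [-1.25, 1.32], [0.18, 2.47], [-1.1, 4.24], [0.23, 1.98], [-2.94, 2.94]. Speed limits (rad/s): [2.57, 2.57, 3.14, 3.14, 3.14, 3.14, 3.14].

### API

Orientations are given as [roll, pitch, yaw] about the fixed x, y, z axes, in that order (R = Rz(yaw) Ry(pitch) Rx(roll)).
In Python, from cell import ctrl gives the robot as it stands.
- The arm moves only by the tool send_rows, never from a script. Its argument "commands" is a list of rows, each a list of 5 numbers: the finger opening in mm, from 0 to 85.4, then the shift along the tool's x, y, z in mm, then the turn about the tool's z in degrees. In form: [[grip, x, y, z, roll], ...]. A call has 1 to 5 rows; each row is the pose to reach, as a shift and turn from the pose measured when the call began, along the tool's axes at that moment; what a row does not reach only later rows make up. A row lasts 1/10 s, in which the tool goes at most 50 mm and 8.59 degrees, less where a joint would pass 70% of its speed; a pose out of reach is approached as far as the arm can. A call with a gripper value outside its range is refused whole. The fingers move at their own pace and stop on an object; the grip force is fixed at half the most. Time passes only in rows, so rows that repeat a pose let the fingers close. It gives the time, the measured TCP pose, the force and the opening at its end, in the units of the state.
- ctrl.read_state(): the state, without advancing time (a new reading comes with each control period).
- ctrl.get_image(name): name is "side" or "top"; returns the picture (400x640x3 uint8, red, green, blue); there is no depth.
- ctrl.camera_params(name): a dict with "fx", "fy", "cx", "cy" (pixels), "cam_to_world" (4x4, takes a point from camera to world coordinates). Camera axes: x right, y down, z forward; pixel columns grow to the right and rows downward; lengths in mm; the calibration is good to about 2 mm. A picture is of the moment at which its call begins. camera_params takes no time and is no camera call.
- ctrl.finish_job(): hands the job in, once; it reports no verdict.
The state is a dict: "clock": time; "qpos": joint angles; "qd": joint speeds; "tau": joint torques, N m; "eef_pos": TCP position; "tool_rot": TCP orientation; "force": force on the tool from outside, world axes, zero at the start; "torque": the same for the moment, N m; "width": finger opening in mm.
Only numpy, scipy, OpenCV 4.12 (cv2) and the standard library are available. Lean on these libraries where they do the work, as an engineer would, in place of code of your own. Each camera call takes 0.05 s, during which the arm holds its last target.

## Working session

There is one attempt and no reset: what is moved stays moved. The work goes in short steps, Python scripts to look and compute and a tool call to move; the robot and the scene stay as the last step left them, time stands still between calls to the robot, and variables do not carry over. Pictures are saved under pics/ and viewed, and the job is handed in when it is done.

Besides the shell and the picture viewer there is one more tool, called after "Emit:" as name([rows], argument=value, ...), one row to a line, values as JSON. send_rows: Moves the arm, as the interface text tells. Its arguments: {"type":"object","properties":{"commands":{"type":"array"}},"required":["commands"]}

```bash
ls; mkdir -p pics
python3 - <<'E'
from cell import ctrl
import cv2
print(ctrl.read_state())
for n in("top","side"):
    im=ctrl.get_image(n); cv2.imwrite(f"pics/{n}0.png",im[:,:,::-1]); print(n,ctrl.camera_params(n))
E
```

```text
pics
{'clock': 0.0, 'qpos': array([ 1.04420185,  0.62931522,  0.03843405,  1.51838402, -0.0269936 ,
        0.99629689, -0.02003503]), 'qd': array([ 5.31376116e-04, -4.42287811e-05, -1.48358264e-03, -4.38948470e-04,
        1.43644050e-04,  1.02473027e-03, -4.39545133e-05]), 'tau': array([-1.38159969e-03, -5.63395929e+01,  1.22582451e+00, -1.93438321e+01,
        1.10353858e-02,  1.07541075e-02, -3.45411661e-05]), 'eef_pos': array([ 288.75690599, -581.58725405,  207.40389256]), 'tool_rot': array([ 3.14156822e+00,  1.88556234e-03, -1.11002738e+00]), 'force': array([-0.24703307,  0.43999033,  0.36765972]), 'torque': array([ 0.05281374, -0.03726307, -0.00556566]), 'width': 85.22313904110509}
top {'fx': 427.21795509792753, 'fy': 427.21795509792753, 'cx': 319.3889380799742, 'cy': 198.79471657420524, 'cam_to_world': array([[-1.65150628e-03, -9.97322588e-01,  7.31090203e-02,
         4.42445891e+02],
       [-9.99989498e-01,  1.33452714e-03, -4.38434110e-03,
        -7.40513141e+01],
       [ 4.27503644e-03, -7.31154933e-02, -9.97314318e-01,
         1.40186116e+03],
       [ 0.00000000e+00,  0.00000000e+00,  0.00000000e+00,
         1.00000000e+00]])}
side {'fx': 420.9989534981718, 'fy': 420.9989534981718, 'cx': 318.68572951764986, 'cy': 205.3391222955177, 'cam_to_world': array([[ 9.54678053e-01, -1.72555139e-01,  2.42517091e-01,
         2.55458188e+02],
       [-2.96935207e-01, -4.96101467e-01,  8.15912260e-01,
        -1.05948044e+03],
       [-2.04767693e-02, -8.50945391e-01, -5.24854879e-01,
         7.14578192e+02],
       [ 0.00000000e+00,  0.00000000e+00,  0.00000000e+00,
         1.00000000e+00]])}
```

View pics/top0.png

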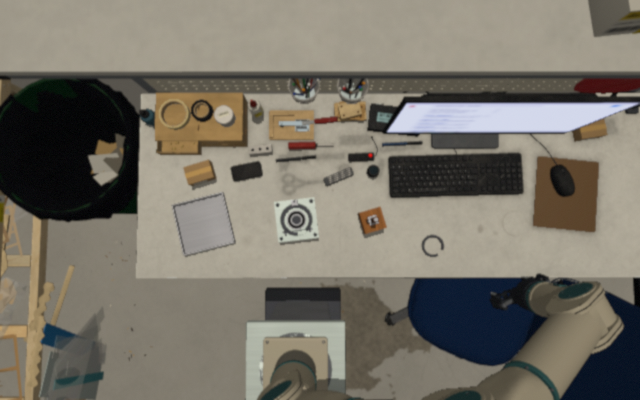

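View pics/side0.png

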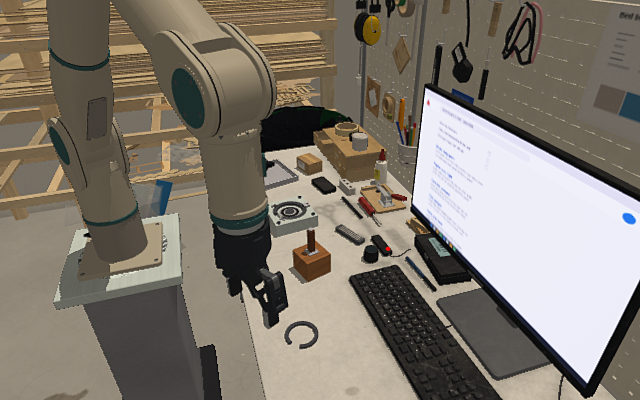

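Top: tray (204,224), housing (297,220), stand with pick (372,221), a loose ring (432,245, a look-alike, smaller). Enlarging.

Run:
```python
import cv2,numpy as np
im=cv2.imread("pics/top0.png")
a=cv2.resize(im[190:250,265:330],None,fx=12,fy=10*1.0,interpolation=cv2.INTER_CUBIC) if 0 else cv2.resize(im[192:248,262:332],None,fx=10,fy=10,interpolation=cv2.INTER_CUBIC)
cv2.imwrite("pics/t_h.png",a)
a=cv2.resize(im[200:260,350:450],None,fx=8,fy=8,interpolation=cv2.INTER_CUBIC); cv2.imwrite("pics/t_s.png",a)
im=cv2.imread("pics/side0.png")
a=cv2.resize(im[185:285,262:362],None,fx=6,fy=6,interpolation=cv2.INTER_CUBIC); cv2.imwrite("pics/s_h.png",a)
```

```text
(no output)
```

View pics/t_h.png

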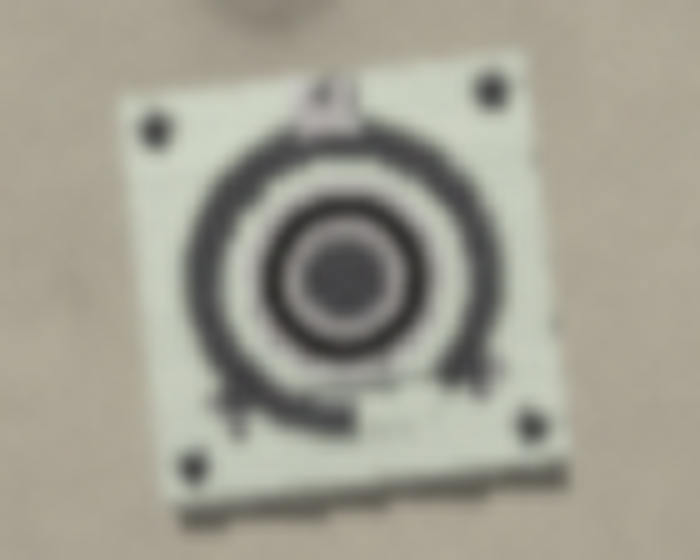

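View pics/t_s.png

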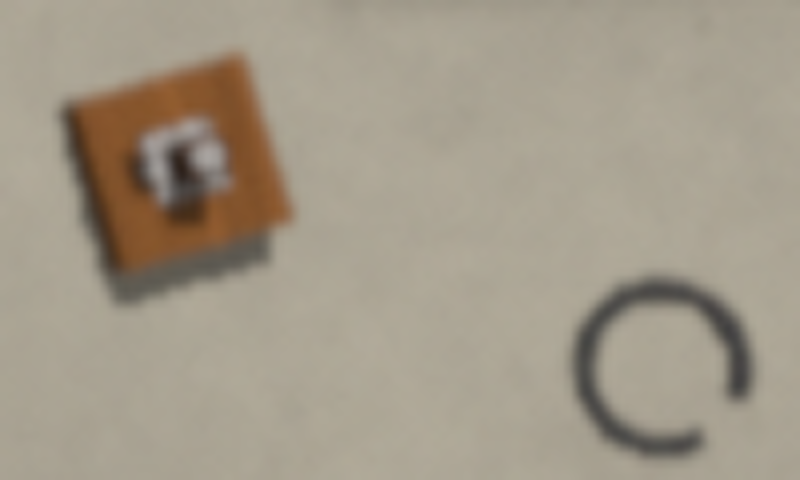

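View pics/s_h.png

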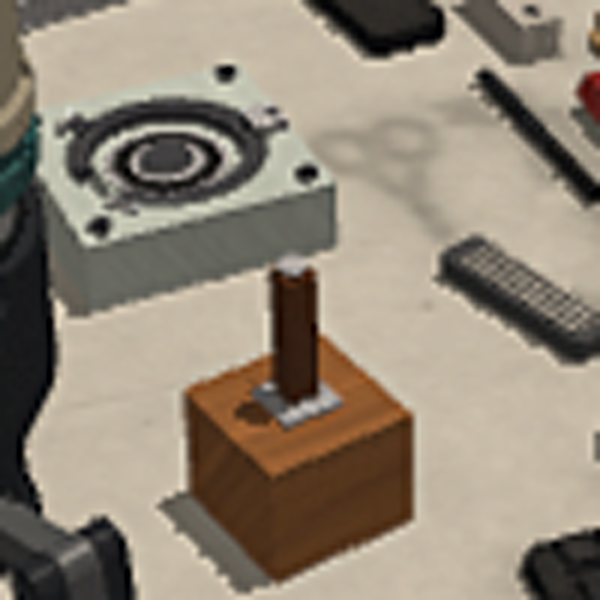

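```bash
cat > h.py <<'E'
import numpy as np,cv2
from cell import ctrl
P={n:ctrl.camera_params(n) for n in("top","side")}
def proj(n,X):
    p=P[n];T=np.linalg.inv(p["cam_to_world"]);X=np.atleast_2d(np.asarray(X,float))
    c=X@T[:3,:3].T+T[:3,3]
    return np.stack([p["fx"]*c[:,0]/c[:,2]+p["cx"],p["fy"]*c[:,1]/c[:,2]+p["cy"]],1)
def back(n,uv,z):
    p=P[n];M=p["cam_to_world"];uv=np.atleast_2d(np.asarray(uv,float))
    d=np.stack([(uv[:,0]-p["cx"])/p["fx"],(uv[:,1]-p["cy"])/p["fy"],np.ones(len(uv))],1)@M[:3,:3].T
    o=M[:3,3];t=(z-o[2])/d[:,2];return o+d*t[:,None]
def rect(im,n,c,half,z,s=4):
    # image with up=+x world, left=+y world, s px/mm
    N=int(2*half*s);W=np.array([[c[0]+half,c[1]+half,z],[c[0]+half,c[1]-half,z],[c[0]-half,c[1]-half,z],[c[0]-half,c[1]+half,z]])
    src=proj(n,W).astype(np.float32);dst=np.array([[0,0],[N,0],[N,N],[0,N]],np.float32)
    return cv2.warpPerspective(im,cv2.getPerspectiveTransform(src,dst),(N,N),flags=cv2.INTER_CUBIC)
def px(c,half,s,w): # world xy -> rectified px
    w=np.atleast_2d(w);return np.stack([(c[1]+half-w[:,1])*s,(c[0]+half-w[:,0])*s],1)
E
python3 - <<'E'
from h import *
t=cv2.imread("pics/top0.png");s=cv2.imread("pics/side0.png")
for nm,(u,v),z in(("housing",(297,220),38.5),("stand",(372,221),58),("tray",(204,224),20),("small",(432,245),5)):
    print(nm,back("top",(u,v),z))
c=back("top",(296.5,219.5),38.5)[0]
for n,im in(("top",t),("side",s)):
    a=rect(im,n,c,90,38.5,3);cv2.imwrite(f"pics/r_h_{n}.png",a)
E
python3 -c "
import cv2,numpy as np
cv2.imwrite('pics/r_h.png',cv2.resize(np.hstack([cv2.imread('pics/r_h_%s.png'%n) for n in('top','side')]),(800,400)))"
```

```text
housing [[474.70995076  -8.5668526   38.5       ]]
stand [[ 470.74215615 -245.24151501   58.        ]]
tray [[462.72271596 292.208015    20.        ]]
small [[ 393.48996472 -446.64516852    5.        ]]
```

View pics/r_h.png

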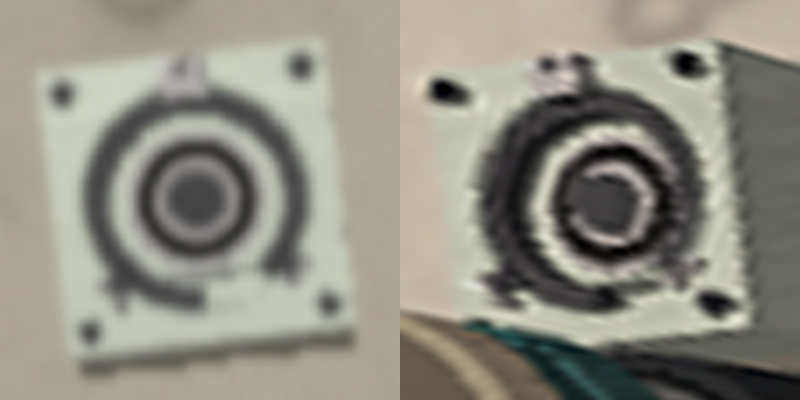

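```bash
cat > fit.py <<'E'
from h import *
from scipy.optimize import least_squares
t=cv2.imread("pics/top0.png");s=cv2.imread("pics/side0.png")
def T(p,L):
    c,sn=np.cos(p[2]),np.sin(p[2]);L=np.asarray(L,float)
    return np.stack([p[0]+c*L[:,0]-sn*L[:,1],p[1]+sn*L[:,0]+c*L[:,1],L[:,2]],1)
L=np.array([[54,54,41],[54,-54,41],[-54,54,41],[-54,-54,41]])
def dark(im,uv,r=4):
    # dark-weighted centroid, local bg
    g=im.max(2).astype(float);u,v=uv
    for _ in range(6):
        y,x=np.mgrid[int(round(v))-r:int(round(v))+r+1,int(round(u))-r:int(round(u))+r+1]
        w=np.clip(np.percentile(g[y,x],60)-20-g[y,x],0,None)*(np.hypot(x-u,y-v)<r)
        u,v=(w*x).sum()/w.sum(),(w*y).sum()/w.sum()
    return u,v
if __name__=="__main__":
    p=np.array([476,-7,.12]);
    obs={}
    for n,im,idx in(("top",t,range(4)),("side",s,[0,1,3])):
        uv0=proj(n,T(p,L));obs[n]=(list(idx),np.array([dark(im,uv0[i],3) for i in idx]));print(n,uv0[list(idx)].round(1).tolist(),obs[n][1].round(2).tolist())
    for sel in(["top"],["side"],["top","side"]):
        f=lambda q:np.concatenate([(proj(n,T(q,L))[obs[n][0]]-obs[n][1]).ravel() for n in sel])
        r=least_squares(f,p);print(sel,r.x,np.degrees(r.x[2]),r.fun.round(2))
    # mask contour rect on top
E
python3 fit.py
```

```text
top [[277.7, 204.8], [311.3, 200.7], [281.6, 238.6], [315.4, 234.4]] [[277.1, 204.62], [310.7, 200.62], [280.92, 238.37], [314.77, 234.24]]
side [[299.3, 197.4], [313.0, 214.2], [278.4, 223.1]] [[299.17, 196.75], [312.66, 213.49], [278.15, 222.37]]
['top'] [ 4.76523133e+02 -5.10160518e+00  1.18569619e-01] 6.7935387538606875 [-0.01  0.    0.01 -0.04  0.02  0.01 -0.02  0.03]
['side'] [ 4.76352462e+02 -2.97231622e+00  1.17227671e-01] 6.7166507743775155 [-0.01  0.04  0.02 -0.01 -0.01 -0.02]
['top', 'side'] [ 4.76315872e+02 -4.64823243e+00  1.18614169e-01] 6.796091259263716 [-0.15  0.07 -0.13  0.02 -0.13  0.07 -0.16  0.1   0.09  0.29  0.18  0.26
  0.14  0.29]
```

```bash
cat > rh.py <<'E'
from h import *
def hrect(im,n,p,half,z,s):
    c,sn=np.cos(p[2]),np.sin(p[2]);N=int(2*half*s)
    Lc=np.array([[half,half],[half,-half],[-half,-half],[-half,half]],float)
    W=np.column_stack([p[0]+c*Lc[:,0]-sn*Lc[:,1],p[1]+sn*Lc[:,0]+c*Lc[:,1],np.full(4,z)])
    return cv2.warpPerspective(im,cv2.getPerspectiveTransform(proj(n,W).astype(np.float32),np.array([[0,0],[N,0],[N,N],[0,N]],np.float32)),(N,N),flags=cv2.INTER_CUBIC)
E
python3 - <<'E'
from rh import *
t=cv2.imread("pics/top0.png");s=cv2.imread("pics/side0.png")
o=[]
for n,im,p in(("top",t,(476.5,-5.1,.1186)),("side",s,(476.35,-2.97,.1186))):
    a=hrect(im,n,p,66,38.5,3.03);a=cv2.resize(a,(400,400))
    k=400/132
    for r in(39,50,51.5):
        pass
    for ang in(180,220):
        c=np.radians(ang);q=lambda r:(int(200-k*r*np.sin(c)),int(200-k*r*np.cos(c)))
        cv2.line(a,q(39),q(50),(0,0,255),1)
    cv2.rectangle(a,(int(200-18*k),int(200+34*k)),(int(200+28*k),int(200+49*k)),(255,0,0),1)
    o.append(a)
cv2.imwrite("pics/hh.png",np.hstack(o))
hsv=cv2.cvtColor(t,cv2.COLOR_BGR2HSV)
print(hsv[221,364:380].tolist(), hsv[224,190:215:4].tolist())
E
```

```text
[[14, 171, 128], [13, 166, 115], [13, 154, 86], [12, 71, 79], [13, 20, 114], [15, 13, 154], [13, 13, 142], [10, 26, 87], [9, 85, 48], [11, 78, 62], [10, 48, 95], [12, 28, 120], [12, 20, 130], [12, 29, 130], [12, 78, 118], [13, 151, 127]] [[15, 14, 150], [17, 12, 151], [11, 13, 154], [17, 12, 153], [15, 10, 156], [13, 11, 159], [11, 13, 161]]
```

View pics/hh.png

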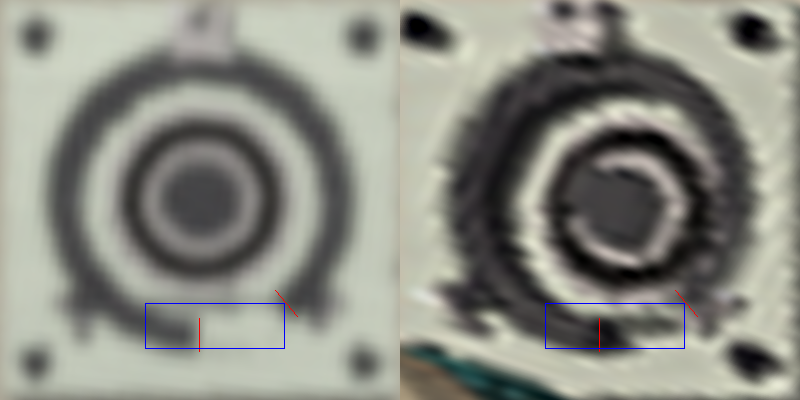

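Run:
```python
from h import *
t=cv2.imread("pics/top0.png");sd=cv2.imread("pics/side0.png")
def fit(n,im,c,half,z,f,name):
    s=4;a=rect(im,n,c,half,z,s);m=f(cv2.cvtColor(a,cv2.COLOR_BGR2HSV)).astype(np.uint8)*255
    m=cv2.morphologyEx(m,cv2.MORPH_OPEN,np.ones((9,9)))
    k,_=cv2.findContours(m,cv2.RETR_EXTERNAL,cv2.CHAIN_APPROX_NONE);k=max(k,key=cv2.contourArea)
    (u,v),(w,h),an=cv2.minAreaRect(k);area=cv2.contourArea(k)/s/s
    print(name,n,"c",c[0]+half-v/s,c[1]+half-u/s,"wh",w/s,h/s,"ang img",an,"area^.5",area**.5)
    b=cv2.drawContours(a.copy(),[k],-1,(0,0,255),1);b=cv2.polylines(b,[cv2.boxPoints(((u,v),(w,h),an)).astype(int)],True,(255,0,0));cv2.imwrite(f"pics/f_{name}_{n}.png",cv2.resize(b,(400,400)));return cv2.resize(b,(400,400))
o=[]
so=lambda h:(h[...,1]>110)&(h[...,2]>100)&(h[...,0]<20)
o.append(fit("top",t,(471,-245),70,58,so,"stand"))
o.append(fit("side",sd,(471,-245),70,58,lambda h:(h[...,1]>110)&(h[...,2]>105)&(h[...,0]<20),"stand"))
cv2.imwrite("pics/fs.png",np.hstack(o))
a=rect(t,"top",(463,292),110,20,3);cv2.imwrite("pics/tray.png",cv2.resize(a,(500,500)))
```

```text
stand top c 473.66741943359375 -246.5997772216797 wh 68.7958755493164 69.10717010498047 ang img 73.3007583618164 area^.5 67.6858552431747
stand side c 474.3002395629883 -245.09310913085938 wh 70.8474349975586 71.27245330810547 ang img 73.53998565673828 area^.5 56.951185237885966
```

View pics/fs.png

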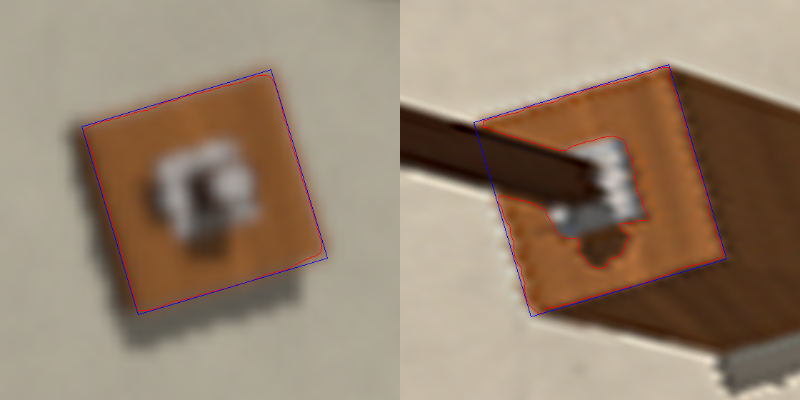

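View pics/tray.png

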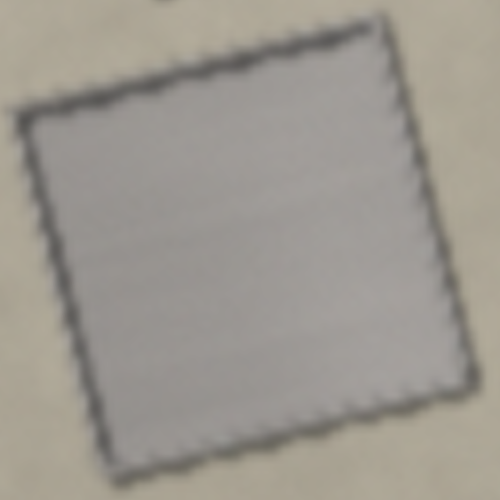

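```bash
cat > go.py <<'E'
import sys,numpy as np
from scipy.spatial.transform import Rotation as R
from cell import ctrl
def go(x,y,z,yaw):
    s=ctrl.read_state();e=np.array(s["eef_pos"]);r=R.from_euler("xyz",s["tool_rot"])
    d=r.inv().apply(np.array([x,y,z])-e)
    dy=(np.degrees(s["tool_rot"][2])-yaw+180)%360-180
    print("clk %.2f pos"%s["clock"],e.round(1),"rot",np.degrees(s["tool_rot"]).round(2),"w %.1f"%s["width"],"F",np.round(s["force"],1),"q7 %.2f"%s["qpos"][6])
    print("shift",d.round(1),"roll %.1f"%dy)
if __name__=="__main__": go(*map(float,sys.argv[1:5]))
E
python3 go.py 474 -246 190 16.6
```

```text
clk 0.10 pos [ 288.8 -581.6  207.5] rot [-1.800e+02  1.000e-01 -6.359e+01] w 85.7 F [ 1.3 -0.8 -0.6] q7 -0.02
shift [-218.2 -315.1   17.9] roll -80.2
```

Emit:
send_rows([
  [60, -27, -39, 2, -8],
  [60, -54, -78, 4, -16],
  [60, -81, -117, 7, -24],
  [60, -108, -156, 9, -32],
  [60, -135, -195, 11, -40],
])

```text
clock: 0.6
eef_pos: [403.8, -372.1, 196.4]
tool_rot: [-3.14, 0.002, -0.406]
force: [1.7, -0.2, -0.4]
width: 59.9
```

```bash
python3 go.py 474 -246 190 16.6
```

```text
clk 0.60 pos [ 403.8 -372.1  196.4] rot [-1.7993e+02  1.0000e-01 -2.3280e+01] w 59.9 F [ 1.7 -0.2 -0.4] q7 0.18
shift [  14.6 -143.6    6.6] roll -39.9
```

Emit:
send_rows([
  [50, 4, -36, 2, -8],
  [50, 7, -72, 3, -16],
  [50, 11, -108, 5, -24],
  [50, 14.6, -143.6, 6.6, -32],
  [50, 14.6, -143.6, 6.6, -39.9],
])

```text
clock: 1.1
eef_pos: [476.9, -239.7, 190.0]
tool_rot: [-3.137, -0.002, 0.305]
force: [0.4, -0.2, 0.7]
width: 50.0
```

```bash
python3 - <<'E'
from rh import *
a=ctrl.get_image("side")[:,:,::-1];cv2.imwrite("pics/s1.png",a)
b=ctrl.get_image("top")[:,:,::-1];cv2.imwrite("pics/t1.png",b)
cv2.imwrite("pics/c1.png",np.hstack([cv2.resize(a[130:290,220:420],(500,400),interpolation=cv2.INTER_CUBIC)[:,50:450],cv2.resize(b[180:260,330:410],(400,400),interpolation=cv2.INTER_CUBIC)]))
E
python3 go.py 474 -246 93 16.6
```

```text
clk 1.20 pos [ 474.2 -244.8  189.7] rot [-1.7983e+02  4.0000e-02  1.6790e+01] w 49.6 F [-0.3 -0.8 -0.4] q7 0.48
shift [-0.5  1.4 96.7] roll 0.2
```

View pics/c1.png

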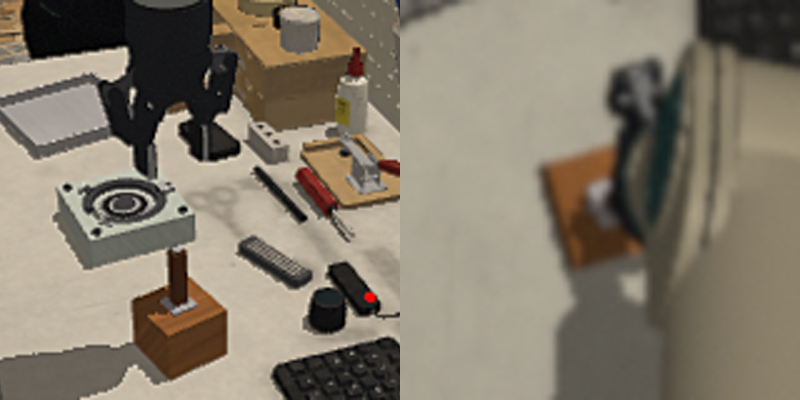

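Emit:
send_rows([
  [50, -0.5, 1.4, 30, 0],
  [50, -0.5, 1.4, 60, 0],
  [50, -0.5, 1.4, 85, 0],
  [50, -0.5, 1.4, 97, 0],
  [50, -0.5, 1.4, 97, 0],
])

```text
clock: 1.7
eef_pos: [472.4, -246.4, 91.2]
tool_rot: [-3.137, 0.004, 0.29]
force: [0.6, -0.1, 0.2]
width: 50.0
```

Emit:
send_rows([
  [10, 0, 0, 0, 0],
  [10, 0, 0, 0, 0],
  [10, 0, 0, 0, 0],
  [10, 0, 0, 0, 0],
  [10, 0, 0, 0, 0],
])

```text
clock: 2.2
eef_pos: [473.7, -246.9, 92.4]
tool_rot: [-3.139, 0.002, 0.29]
force: [0.5, -0.0, 7.0]
width: 13.9
```

```bash
python3 - <<'E'
from rh import *
a=ctrl.get_image("side")[:,:,::-1];cv2.imwrite("pics/s2.png",a)
cv2.imwrite("pics/c2.png",cv2.resize(a[170:290,250:390],(700,600),interpolation=cv2.INTER_CUBIC))
E
python3 go.py 474 -246 160 16.6
```

```text
clk 2.25 pos [ 473.6 -246.8   92.3] rot [-1.7983e+02  9.0000e-02  1.6610e+01] w 14.1 F [ 1.  -1.2  5.4] q7 0.41
shift [  0.5  -0.9 -67.7] roll 0.0
```

View pics/c2.png

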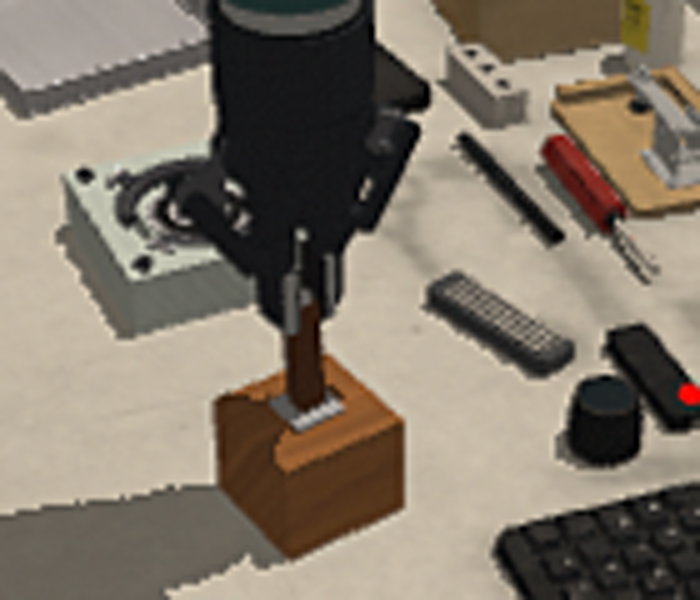

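Emit:
send_rows([
  [10, 0, 0, -15, 0],
  [10, 0, 0, -35, 0],
  [10, 0, 0, -60, 0],
  [10, 0, 0, -85, 0],
  [10, 0, 0, -85, 0],
])

```text
clock: 2.75
eef_pos: [475.6, -247.8, 180.2]
tool_rot: [3.141, -0.002, 0.29]
force: [0.7, -0.4, -0.3]
width: 14.3
```

```bash
python3 - <<'E'
from rh import *
a=ctrl.get_image("side")[:,:,::-1];cv2.imwrite("pics/s3.png",a)
cv2.imwrite("pics/c3.png",cv2.resize(a[150:270,250:390],(700,600),interpolation=cv2.INTER_CUBIC))
c,s=np.cos(.1186),np.sin(.1186)
for q in((-41.5,-17),(-41.5,-6)):
  print(476.4+c*q[0]-s*q[1],-4+s*q[0]+c*q[1])
E
python3 go.py 437 -26 178 -83.2
```

```text
437.2030034043057 -25.79094898982452
435.90145966262264 -14.868221130517323
clk 2.80 pos [ 474.5 -247.4  178.6] rot [-1.7995e+02 -1.0000e-02  1.6590e+01] w 14.2 F [-0.4 -1.  -1. ] q7 0.47
shift [  27.3 -222.9    0.8] roll 99.8
```

View pics/c3.png

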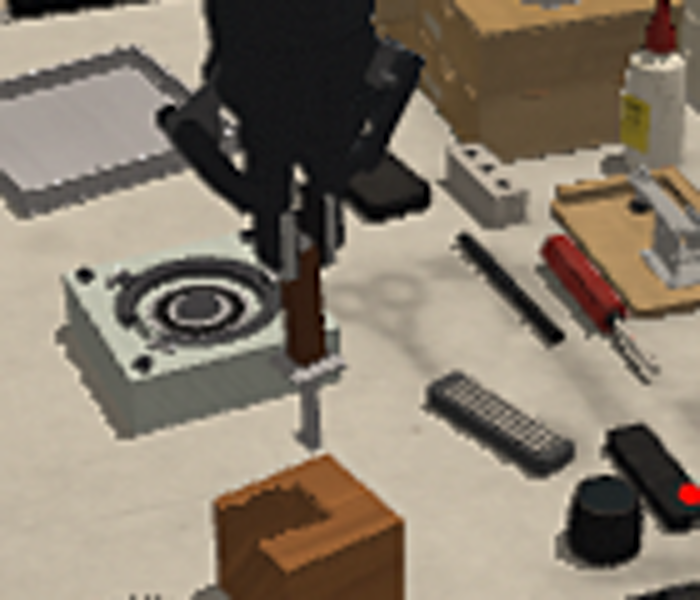

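Emit:
send_rows([
  [10, 3, -23, 0, 8.3],
  [10, 6, -46, 0, 16.6],
  [10, 9, -69, 0, 25],
  [10, 12, -92, 0, 33.3],
  [10, 15, -115, 0, 41.6],
])

```text
clock: 3.3
eef_pos: [454.4, -132.0, 177.4]
tool_rot: [-3.142, 0.003, -0.443]
force: [0.7, 0.0, -0.3]
width: 13.9
```

```bash
python3 go.py 437 -26 178 -83.2
```

```text
clk 3.30 pos [ 454.4 -132.   177.4] rot [-180.      0.19  -25.37] w 13.9 F [ 0.7  0.  -0.3] q7 -0.33
shift [-61.2 -88.3  -0.4] roll 57.8
```

Emit:
send_rows([
  [10, -13, -19, 0, 8.3],
  [10, -26, -38, 0, 16.6],
  [10, -39, -57, 0, 25],
  [10, -52, -75, 0, 33.3],
  [10, -61.2, -88.3, 0, 41.6],
])

```text
clock: 3.8
eef_pos: [435.2, -24.6, 176.5]
tool_rot: [3.136, 0.004, -1.174]
force: [-0.2, -0.1, 0.1]
width: 13.8
```

```bash
python3 go.py 437 -26 178 -83.2
```

```text
clk 3.80 pos [435.2 -24.6 176.5] rot [179.71   0.22 -67.25] w 13.8 F [-0.2 -0.1  0.1] q7 -1.15
shift [ 2.  -1.1 -1.5] roll 15.9
```

Emit:
send_rows([
  [10, 2, -1.1, 10, 8],
  [10, 2, -1.1, 20, 15.9],
  [10, 2, -1.1, 32, 15.9],
  [10, 2, -1.1, 40, 15.9],
  [10, 2, -1.1, 40, 15.9],
])

```text
clock: 4.3
eef_pos: [435.2, -25.9, 135.0]
tool_rot: [3.132, 0.003, -1.451]
force: [0.5, 0.7, -0.1]
width: 13.8
```

```bash
python3 go.py 437 -26 134 -83.2
python3 - <<'E'
from rh import *
from go import go
a=ctrl.get_image("side")[:,:,::-1];cv2.imwrite("pics/s4.png",a)
b=ctrl.get_image("top")[:,:,::-1];cv2.imwrite("pics/t4.png",b)
cv2.imwrite("pics/c4.png",np.hstack([cv2.resize(a[150:240,250:340],(450,450),interpolation=cv2.INTER_CUBIC),cv2.resize(b[180:250,260:330],(350,450),interpolation=cv2.INTER_CUBIC)]))
go(437,-26,134,-83.2)
E
```

```text
clk 4.30 pos [435.2 -25.9 135. ] rot [ 1.7943e+02  1.4000e-01 -8.3130e+01] w 13.8 F [ 0.5  0.7 -0.1] q7 -1.36
shift [ 0.3 -1.8  1. ] roll 0.1
clk 4.40 pos [436.4 -26.1 136.2] rot [ 1.7959e+02  1.3000e-01 -8.3150e+01] w 13.6 F [ 0.3  0.  -0.3] q7 -1.36
shift [ 0.  -0.6  2.2] roll 0.0
```

View pics/c4.png

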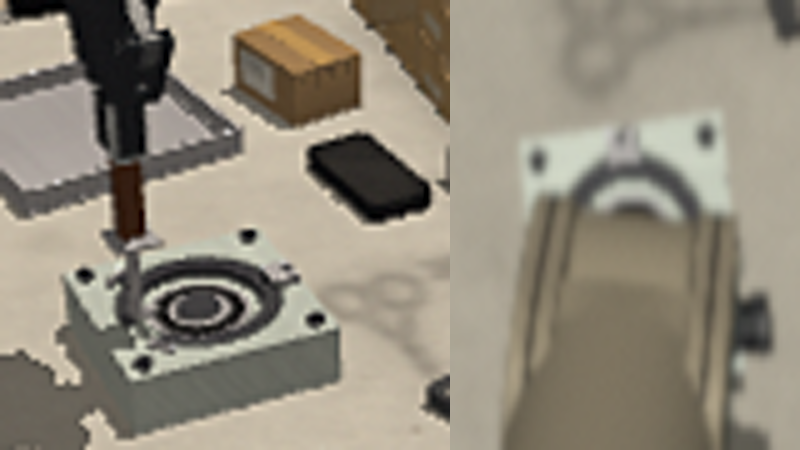

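```bash
cat > ov.py <<'E'
from rh import *
def ov(fn,out,o,yaw,crop=(262,150,330,235),k=9):
    im=cv2.imread(fn);u0,v0,u1,v1=crop
    a=cv2.resize(im[v0:v1,u0:u1],None,fx=k,fy=k,interpolation=cv2.INTER_CUBIC)
    c,s=np.cos(yaw),np.sin(yaw)
    def W(L):L=np.array(L,float);return np.column_stack([o[0]+c*L[:,0]-s*L[:,1],o[1]+s*L[:,0]+c*L[:,1],o[2]+L[:,2]])
    def D(X,col,cl=True):
        q=((proj("side",X)-[u0,v0]+.5)*k).astype(int);cv2.polylines(a,[q],cl,col,1)
    for z in(50,54):D(W([[14,14,z],[14,-14,z],[-14,-14,z],[-14,14,z]]),(0,255,0))
    for z in(0,4):D(W([[12.5,3.5,z],[12.5,-3.5,z],[-3.5,-3.5,z],[-3.5,3.5,z]]),(0,0,255))
    D(W([[3.5,-3.5,4],[3.5,-3.5,50]]),(0,255,255),False);D(W([[-3.5,-3.5,4],[-3.5,-3.5,50]]),(0,255,255),False)
    for x,y in((8,8),(8,-8),(-8,-8)):D(W([[x,y,54],[x,y,85]]),(255,255,0),False)
    h=(476.35,-2.97,.1186);c,s=np.cos(h[2]),np.sin(h[2])
    H=lambda L:np.array([[h[0]+c*x-s*y,h[1]+s*x+c*y,z] for x,y,z in L])
    D(H([(-49,-28,30),(-49,18,30),(-34,18,30),(-34,-28,30)]),(255,0,0))
    D(H([(-39,0,38.5),(-50,0,38.5)]),(255,0,255),False)
    cv2.imwrite(out,a)
E
python3 -c "
from ov import *
ov('pics/s4.png','pics/o4.png',(436.4,-26.1,51.9),np.radians(96.85),k=7)"
```

```text
(no output)
```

View pics/o4.png

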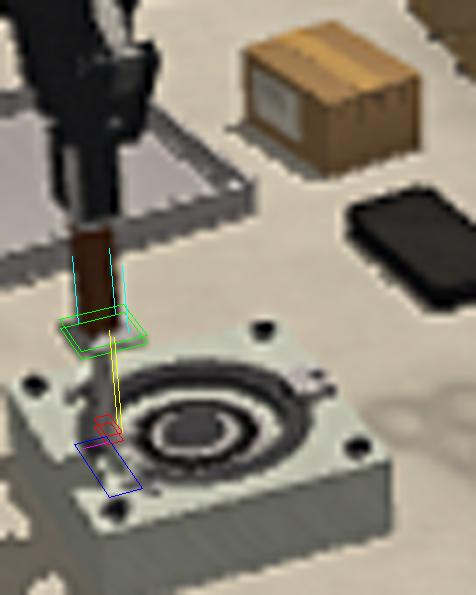

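```bash
python3 -c "
from ov import *
ov('pics/s4.png','pics/o4b.png',(433.7,-26.1,51.2),np.radians(96.85),crop=(266,180,296,222),k=14)"
```

```text
(no output)
```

View pics/o4b.png

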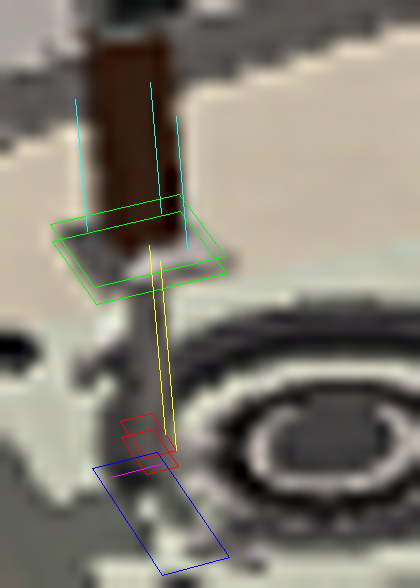

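```bash
python3 -c "
from ov import *
print(proj('side',[[474.5,-247.4,94.3]]))
ov('pics/s3.png','pics/o3.png',(474.5,-247.4,94.3),np.radians(196.6),crop=(296,195,326,245),k=12)
print(proj('side',[[474,-246,8],[474,-246,60]]))
ov('pics/s0.png' if 0 else 'pics/side0.png','pics/o0.png',(474.3,-245.1,8),np.radians(196.6),crop=(290,220,335,285),k=9)
"
python3 -c "
import cv2,numpy as np
a=cv2.imread('pics/o3.png');b=cv2.imread('pics/o0.png');h=max(a.shape[0],b.shape[0]);f=lambda x:np.vstack([x,np.zeros((h-x.shape[0],x.shape[1],3),np.uint8)])
cv2.imwrite('pics/o03.png',np.hstack([f(a),f(b)]))"
```

```text
[[310.87453096 240.57592667]]
[[311.5455413  267.26695208]
 [310.93896085 251.29138861]]
```

View pics/o03.png

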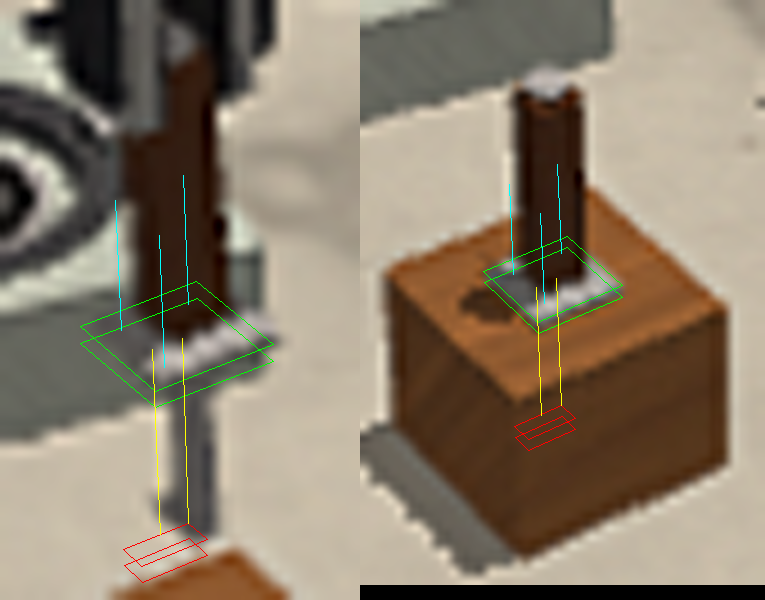

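```bash
python3 -c "
import cv2,numpy as np
a=cv2.imread('pics/side0.png')[225:262,296:326];b=cv2.imread('pics/s3.png')[205:242,296:326]
cv2.imwrite('pics/raw03.png',np.hstack([cv2.resize(x,None,fx=13,fy=13,interpolation=cv2.INTER_NEAREST) for x in(a,b)]))"
```

```text
(no output)
```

View pics/raw03.png

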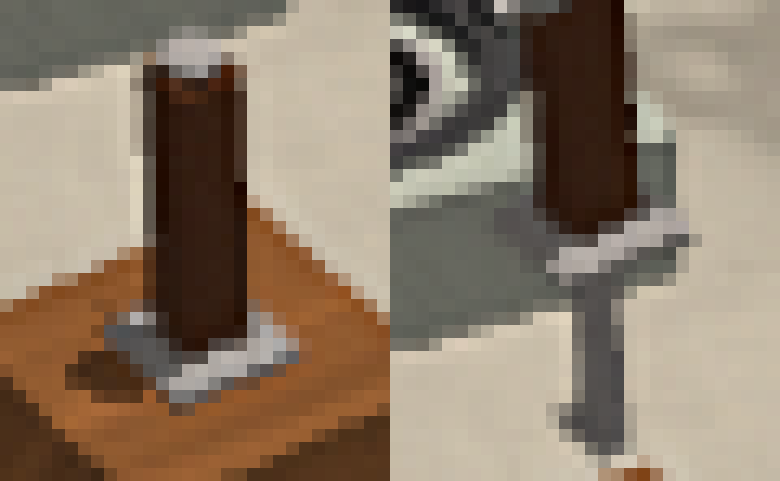

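```bash
python3 -c "
import cv2,numpy as np
a=cv2.imread('pics/s4.png')[230:290,285:345];b=cv2.imread('pics/t4.png')[200:245,350:395];c=cv2.imread('pics/s4.png')[195:225,270:300]
cv2.imwrite('pics/raw4.png',np.hstack([cv2.resize(x,(260,260),interpolation=cv2.INTER_NEAREST) for x in(a,b,c)]))"
```

```text
(no output)
```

View pics/raw4.png

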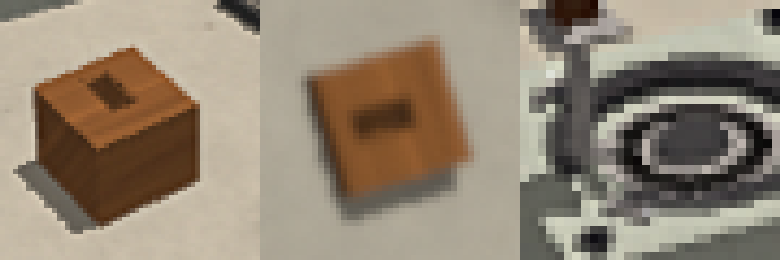

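The free stand shows the slot running to world +y (stand yaw ≈106.6°), so what I took for the slot was the handle's shadow. The foot currently points to housing +x; re-checking the overlay with that yaw.

```bash
python3 -c "
from ov import *
ov('pics/s3.png','pics/o3.png',(474.5,-247.4,94.3),np.radians(106.6),crop=(296,200,326,245),k=13)
ov('pics/s4.png','pics/o4.png',(436.4,-26.1,51.9),np.radians(6.85),crop=(266,178,296,223),k=13)
import cv2
cv2.imwrite('pics/o34.png',np.hstack([cv2.imread('pics/o3.png'),cv2.imread('pics/o4.png')]))
"
```

```text
(no output)
```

View pics/o34.png

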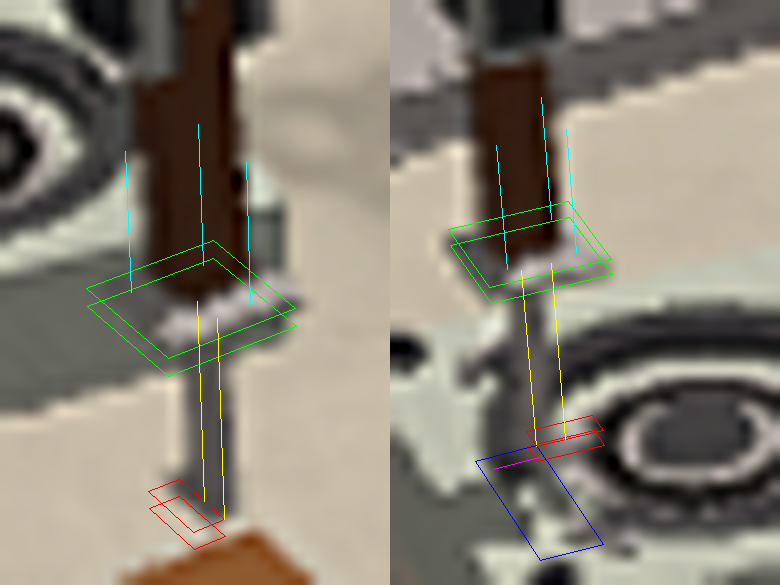

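Emit:
send_rows([
  [10, 0, 0, -6, -8.5],
  [10, 0, 0, -6, -17],
  [10, 0, 0, -6, -25.5],
  [10, 0, 0, -6, -34],
  [10, 0, 0, -6, -42.5],
])

```text
clock: 4.9
eef_pos: [436.8, -26.4, 142.7]
tool_rot: [3.139, 0.005, -0.704]
force: [0.3, -0.5, -1.5]
width: 14.1
```

```bash
python3 go.py 437 -26 138 6.8
```

```text
clk 4.90 pos [436.8 -26.4 142.7] rot [179.83   0.31 -40.33] w 14.1 F [ 0.3 -0.5 -1.5] q7 -0.81
shift [-0.1 -0.4  4.7] roll -47.1
```

Emit:
send_rows([
  [10, 0, 0, 0, -8],
  [10, 0, 0, 0, -16],
  [10, 0, 0, 2, -24],
  [10, 0, 0, 4, -32],
  [10, 0, 0, 6, -40],
])

```text
clock: 5.4
eef_pos: [437.1, -26.8, 137.2]
tool_rot: [-3.141, 0.005, -0.0]
force: [-0.5, -1.4, -1.0]
width: 14.0
```

Emit:
send_rows([
  [10, 0, 0, 0, -7.1],
  [10, 0, 0, 0, -7.1],
  [10, 0, 0, 0, -7.1],
])

```text
clock: 5.7
eef_pos: [437.4, -27.1, 137.5]
tool_rot: [-3.14, 0.004, 0.12]
force: [0.3, 0.1, -0.1]
width: 13.6
```

Run:
```python
from ov import *
from go import go
go(437,-26,134,6.8)
a=ctrl.get_image("side")[:,:,::-1];cv2.imwrite("pics/s5.png",a)
s=ctrl.read_state();e=s["eef_pos"];go(437,-26,134,6.8)
ov('pics/s5.png','pics/o5.png',(e[0],e[1]+2,e[2]-84.3),s["tool_rot"][2]+np.pi/2,crop=(266,178,296,223),k=13)
x=cv2.resize(a[178:223,266:296],None,fx=13,fy=13,interpolation=cv2.INTER_NEAREST)
cv2.imwrite('pics/o5b.png',np.hstack([x,cv2.imread('pics/o5.png')]))
```

```text
clk 5.70 pos [437.4 -27.1 137.5] rot [-179.93    0.24    6.86] w 13.6 F [ 0.3  0.1 -0.1] q7 -0.19
shift [-0.2 -1.1  3.5] roll 0.1
clk 5.75 pos [437.3 -27.  137.5] rot [-179.94    0.25    6.89] w 14.0 F [-0.6 -1.  -2.1] q7 -0.19
shift [-0.2 -1.1  3.5] roll 0.1
```

View pics/o5b.png

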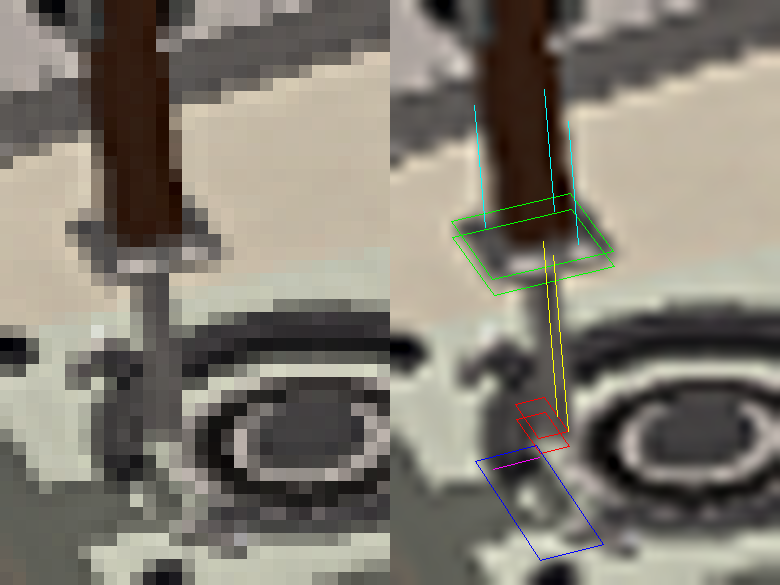

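Emit:
send_rows([
  [10, 0, 0, 6, 0],
  [10, 0, 0, 12, 0],
  [10, 0, 0, 18, 0],
  [10, 0, 0, 18, 0],
])

```text
clock: 6.15
eef_pos: [436.4, -27.0, 118.5]
tool_rot: [-3.14, 0.006, 0.12]
force: [-0.2, 0.5, -0.9]
width: 13.9
```

Emit:
send_rows([
  [10, 0, 0, 4, 0],
  [10, 0, 0, 8, 0],
  [10, 0, 0, 12, 0],
  [10, 0, 0, 12, 0],
])

```text
clock: 6.55
eef_pos: [435.9, -27.0, 106.0]
tool_rot: [-3.14, 0.007, 0.12]
force: [0.5, -0.0, -0.9]
width: 14.3
```

```bash
cat > look.py <<'E'
import sys
from ov import *
from go import go
def look(tag,dy=2,dx=0,k=13,crop=(266,178,296,223)):
    a=ctrl.get_image("side")[:,:,::-1];cv2.imwrite(f"pics/s{tag}.png",a)
    s=ctrl.read_state();e=s["eef_pos"];go(e[0],e[1],e[2],6.8)
    ov(f'pics/s{tag}.png',f'pics/o{tag}.png',(e[0]+dx,e[1]+dy,e[2]-84.3),s["tool_rot"][2]+np.pi/2,crop=crop,k=k)
    u0,v0,u1,v1=crop
    x=cv2.resize(a[v0:v1,u0:u1],None,fx=k,fy=k,interpolation=cv2.INTER_NEAREST)
    cv2.imwrite(f'pics/o{tag}b.png',np.hstack([x,cv2.imread(f'pics/o{tag}.png')]))
look(sys.argv[1])
E
python3 look.py 6
```

```text
clk 6.60 pos [436.1 -26.9 106.2] rot [-179.92    0.4     6.9 ] w 14.2 F [-0.   0.3 -0.3] q7 -0.23
shift [0. 0. 0.] roll 0.1
```

View pics/o6b.png

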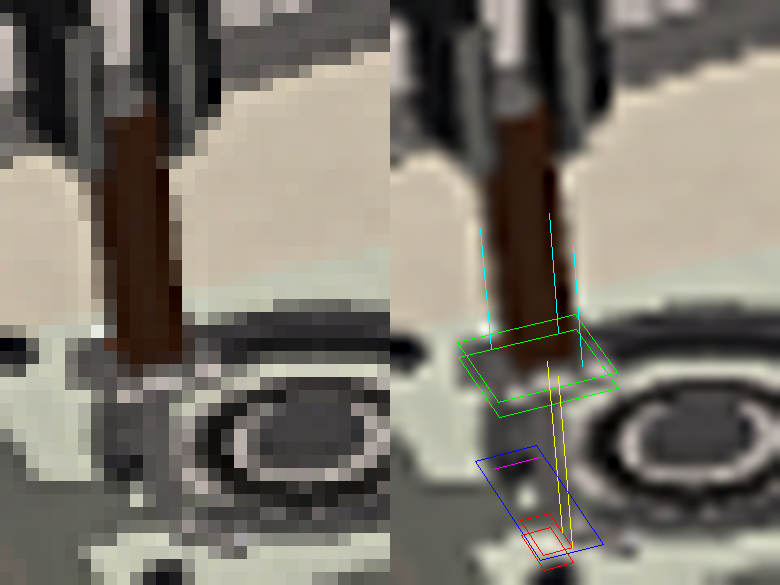

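Emit:
send_rows([
  [10, 0.5, -3, 0, 0],
  [10, 0.7, -6, 0, 0],
  [10, 0.7, -9, 0, 0],
  [10, 0.7, -11, 0, 0],
  [10, 0.7, -11, 0, 0],
])

```text
clock: 7.1
eef_pos: [435.5, -15.4, 106.3]
tool_rot: [-3.14, 0.007, 0.121]
force: [0.2, 0.4, -1.1]
width: 14.0
```

```bash
python3 look.py 7
```

```text
clk 7.15 pos [435.5 -15.7 106.3] rot [-179.92    0.39    6.93] w 13.9 F [ 0.3 -0.  -1.3] q7 -0.25
shift [0. 0. 0.] roll 0.1
```

View pics/o7b.png

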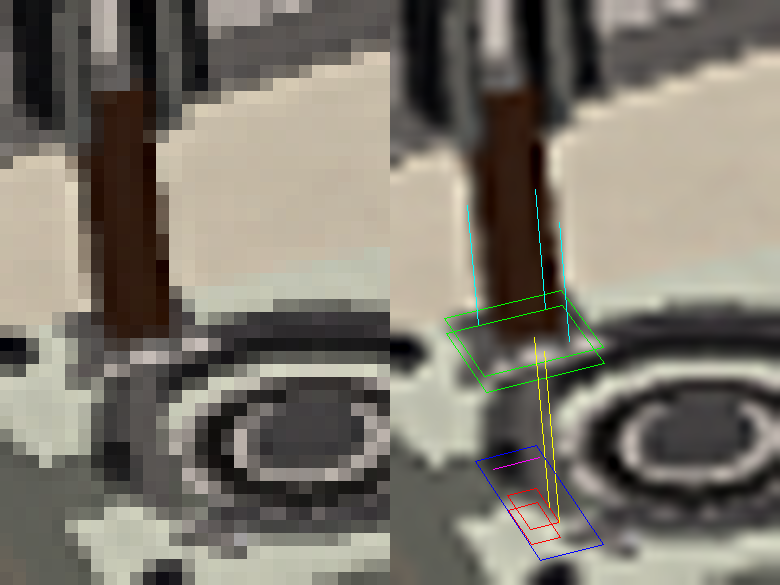

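Emit:
send_rows([
  [10, 0, -1.5, 0, 0],
  [10, 0, -1.5, -3, 0],
  [10, 0, -1.5, -6, 0],
  [10, 0, -1.5, -9, 0],
  [10, 0, -1.5, -12, 0],
])

```text
clock: 7.65
eef_pos: [434.6, -14.2, 117.9]
tool_rot: [-3.14, 0.008, 0.121]
force: [1.3, 0.7, -13.1]
width: 13.6
```

```bash
python3 look.py 8
```

```text
clk 7.70 pos [434.8 -14.2 118.3] rot [-179.9     0.46    6.92] w 14.0 F [-0.4  1.2 -9.5] q7 -0.24
shift [0. 0. 0.] roll 0.1
```

View pics/o8b.png

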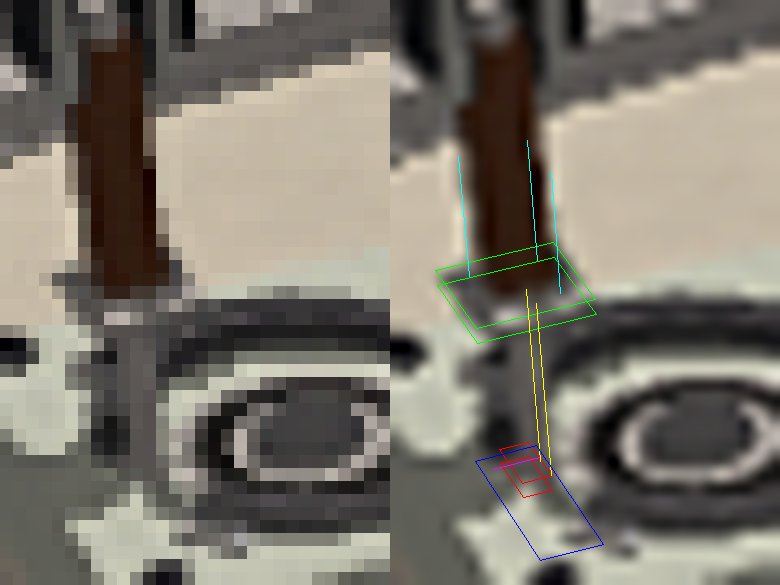

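Emit:
send_rows([
  [10, 0.5, 0, -3, 0],
  [10, 1, 0, -6, 0],
  [10, 1.5, 0, -9, 0],
  [10, 2, 0, -12, 0],
  [10, 2, 0, -15, 0],
])

```text
clock: 8.2
eef_pos: [437.6, -14.0, 134.0]
tool_rot: [-3.14, 0.006, 0.121]
force: [0.5, 0.5, -4.1]
width: 14.1
```

```bash
python3 look.py 9
```

```text
clk 8.25 pos [437.8 -14.  134.3] rot [-179.93    0.35    6.92] w 13.7 F [ 0.3 -0.2 -2.6] q7 -0.22
shift [0. 0. 0.] roll 0.1
```

View pics/o9b.png

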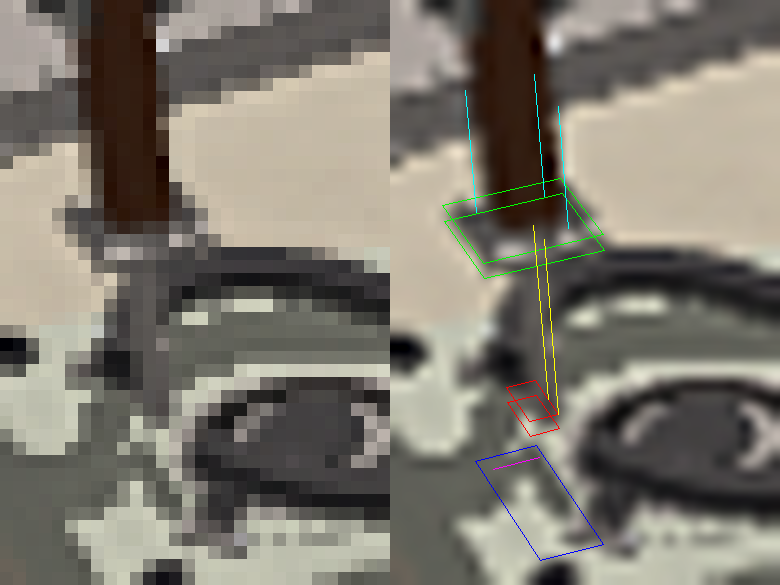

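Emit:
send_rows([
  [10, 0.5, 0, -3, 0],
  [10, 0.5, 0, -6, 0],
  [10, 0.5, 0, -9, 0],
  [10, 0.5, 0, -10, 0],
])

```text
clock: 8.65
eef_pos: [438.8, -14.0, 144.8]
tool_rot: [-3.14, 0.005, 0.121]
force: [0.3, -0.5, -2.2]
width: 14.0
```

```bash
python3 look.py 10
```

```text
clk 8.70 pos [438.7 -14.  144.7] rot [-179.94    0.29    6.92] w 13.9 F [ 0.6 -0.4 -1.3] q7 -0.21
shift [0. 0. 0.] roll 0.1
```

View pics/o10b.png

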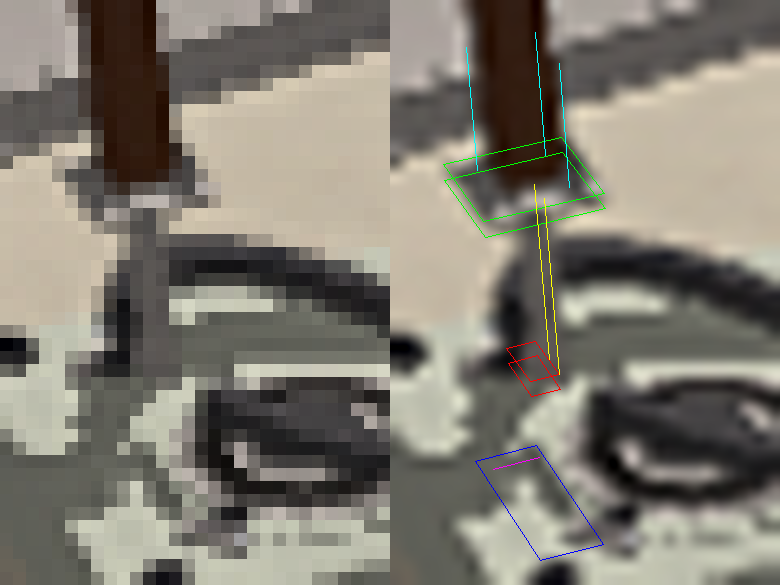

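Emit:
send_rows([
  [10, -0.5, 0, 5, 0],
  [10, -1, 0, 10, 0],
  [10, -1.5, 0, 15, 0],
  [10, -1.5, 0, 20, 0],
  [10, -1.5, 0, 23, 0],
])

```text
clock: 9.2
eef_pos: [437.0, -14.0, 121.1]
tool_rot: [-3.14, 0.006, 0.121]
force: [-0.2, -0.1, -0.9]
width: 14.4
```

```bash
python3 look.py 11
```

```text
clk 9.25 pos [436.9 -14.  120.9] rot [-179.92    0.34    6.93] w 13.6 F [ 0.2 -0.4 -1.2] q7 -0.24
shift [0. 0. 0.] roll 0.1
```

View pics/o11b.png

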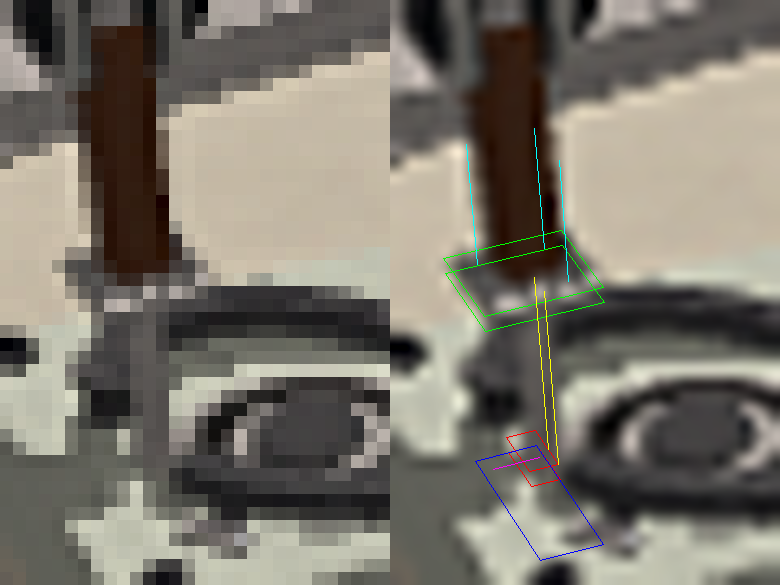

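Emit:
send_rows([
  [10, 0, 3, 1, 0],
  [10, 0, 6, 1, 0],
  [10, 0, 9, 1, 0],
  [10, 0.5, 13, 1, 0],
  [10, 0.5, 13, 1, 0],
])

```text
clock: 9.75
eef_pos: [439.2, -27.6, 120.0]
tool_rot: [-3.14, 0.006, 0.12]
force: [0.3, -0.8, -0.1]
width: 14.1
```

```bash
python3 look.py 12
```

```text
clk 9.80 pos [439.1 -27.3 120. ] rot [-179.93    0.32    6.88] w 14.0 F [ 0.2  0.3 -1.3] q7 -0.21
shift [0. 0. 0.] roll 0.1
```

View pics/o12b.png

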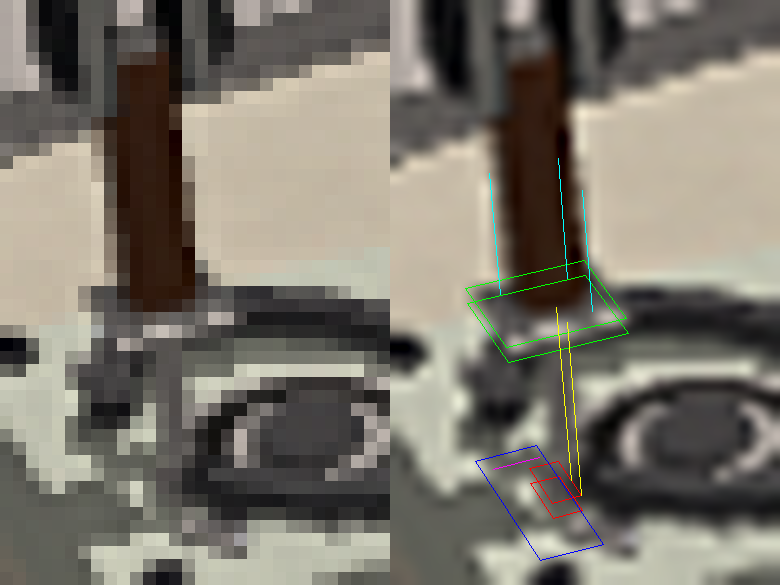

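Emit:
send_rows([
  [10, 0, 0, -5, 0],
  [10, 0, 0, -12, 0],
  [10, 0, 0, -22, 0],
  [10, 0, 0, -40, 0],
  [10, 0, 0, -60, 0],
])

```text
clock: 10.3
eef_pos: [439.2, -27.1, 181.1]
tool_rot: [-3.14, 0.006, 0.12]
force: [1.0, -0.2, -0.7]
width: 14.0
```

```bash
python3 look.py 13; python3 go.py 474 -247 180 16.6
```

```text
clk 10.35 pos [441.4 -27.  183.9] rot [-1.7998e+02  2.0000e-02  6.9000e+00] w 14.1 F [1.2 0.6 1.7] q7 -0.14
shift [0. 0. 0.] roll 0.1
clk 10.35 pos [441.4 -27.  183.9] rot [-1.7998e+02  2.0000e-02  6.9000e+00] w 14.1 F [1.2 0.6 1.7] q7 -0.14
shift [  5.9 222.3   3.9] roll -9.7
```

View pics/o13b.png

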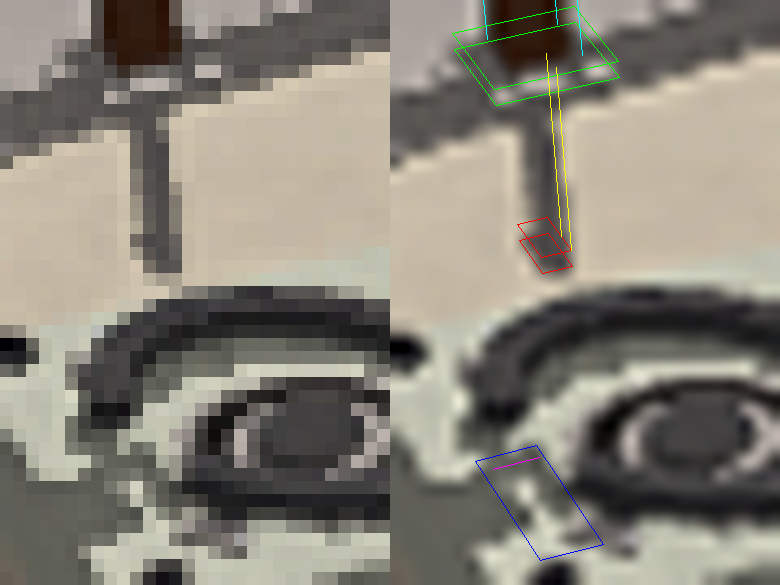

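Emit:
send_rows([
  [10, 1, 45, 2, -5],
  [10, 2, 90, 4, -9.7],
  [10, 4, 135, 4, -9.7],
  [10, 5, 180, 4, -9.7],
  [10, 6, 222, 4, -9.7],
])

```text
clock: 10.85
eef_pos: [474.0, -248.9, 180.4]
tool_rot: [3.141, -0.0, 0.289]
force: [-0.0, 0.7, -1.0]
width: 13.7
```

Emit:
send_rows([
  [10, 0, 0, 0, 0],
  [10, 0, 0, 0, 0],
])

```text
clock: 11.05
eef_pos: [473.7, -250.1, 180.5]
tool_rot: [3.141, -0.0, 0.286]
force: [0.8, 0.3, -0.3]
width: 14.0
```

```bash
python3 go.py 473.7 -246.9 120 16.6
```

```text
clk 11.05 pos [ 473.7 -250.1  180.5] rot [ 1.7999e+02 -2.0000e-02  1.6390e+01] w 14.0 F [ 0.8  0.3 -0.3] q7 0.44
shift [ 0.9 -3.1 60.5] roll -0.2
```

Emit:
send_rows([
  [10, 0.9, -3.1, 10, -0.2],
  [10, 0.9, -3.1, 20, -0.2],
  [10, 0.9, -3.1, 30, -0.2],
  [10, 0.9, -3.1, 30, -0.2],
])

```text
clock: 11.45
eef_pos: [472.4, -245.5, 148.7]
tool_rot: [-3.139, 0.002, 0.291]
force: [-0.6, 0.5, -0.7]
width: 13.8
```

```bash
python3 - <<'E'
from look import *
E
python3 - <<'E'
import sys;sys.argv=["x","14"]
from ov import *
from go import go
go(473.7,-246.9,92.5,16.6)
a=ctrl.get_image("side")[:,:,::-1];cv2.imwrite("pics/s14.png",a)
b=ctrl.get_image("top")[:,:,::-1];cv2.imwrite("pics/t14.png",b)
go(473.7,-246.9,92.5,16.6)
s=ctrl.read_state();e=s["eef_pos"]
crop=(290,205,335,285)
ov('pics/s14.png','pics/o14.png',(e[0],e[1]+2,e[2]-84.3),s["tool_rot"][2]+np.pi/2,crop=crop,k=7)
x=cv2.resize(a[205:285,290:335],None,fx=7,fy=7,interpolation=cv2.INTER_NEAREST)
cv2.imwrite('pics/o14b.png',np.hstack([x,cv2.imread('pics/o14.png')]))
E
```

```text
clk 11.45 pos [ 472.4 -245.5  148.7] rot [-1.7987e+02  1.4000e-01  1.6690e+01] w 13.8 F [-0.6  0.5 -0.7] q7 0.41
shift [ 0.9  1.9 56.2] roll 0.1
clk 11.55 pos [ 473.5 -246.2  150.1] rot [-1.7997e+02  2.0000e-02  1.6650e+01] w 13.8 F [ 0.  -0.6 -0.1] q7 0.41
shift [-0.   0.7 57.6] roll 0.0Traceback (most recent call last):
  File "<stdin>", line 1, in <module>
  File "look.py", line 11, in <module>
    look(sys.argv[1])
         ~~~~~~~~^^^
IndexError: list index out of range
```

View pics/o14b.png

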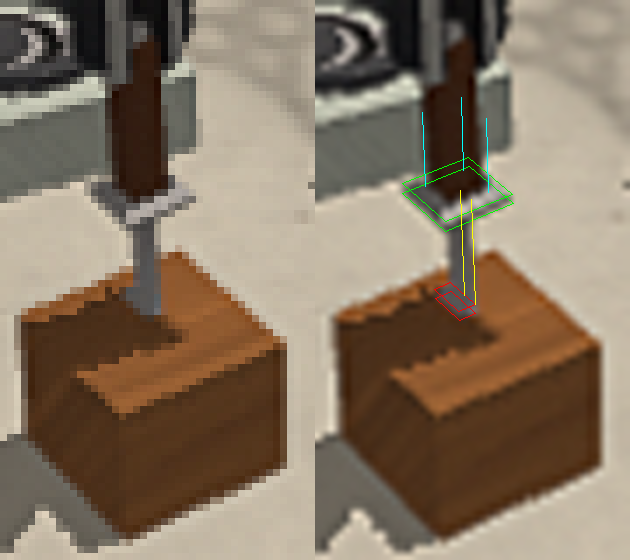

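Emit:
send_rows([
  [10, 0, 0.7, 8, 0],
  [10, 0, 0.7, 16, 0],
  [10, 0, 0.7, 24, 0],
  [10, 0, 0.7, 24, 0],
])

```text
clock: 11.95
eef_pos: [472.7, -246.6, 124.7]
tool_rot: [-3.139, 0.002, 0.291]
force: [-0.8, 0.0, -0.7]
width: 14.3
```

```bash
python3 go.py 473.7 -246.9 93 16.6
```

```text
clk 11.95 pos [ 472.7 -246.6  124.7] rot [-1.7987e+02  1.3000e-01  1.6650e+01] w 14.3 F [-0.8  0.  -0.7] q7 0.39
shift [ 0.9  0.7 31.7] roll 0.0
```

Foot is in the slot with no contact force. Lower on.

Emit:
send_rows([
  [10, 0.6, 0.5, 8, 0],
  [10, 0.6, 0.5, 16, 0],
  [10, 0.6, 0.5, 24, 0],
  [10, 0.6, 0.5, 30, 0],
  [10, 0.6, 0.5, 31.5, 0],
])

```text
clock: 12.45
eef_pos: [472.8, -246.6, 92.3]
tool_rot: [-3.138, 0.003, 0.291]
force: [-1.4, 0.5, 4.4]
width: 13.9
```

Run:
```python
from ov import *
from go import go
go(473.7,-246.9,92.5,16.6)
a=ctrl.get_image("side")[:,:,::-1];cv2.imwrite("pics/s15.png",a)
go(473.7,-246.9,92.5,16.6)
x=cv2.resize(a[205:285,290:335],None,fx=7,fy=7,interpolation=cv2.INTER_NEAREST)
cv2.imwrite('pics/o15b.png',x)
```

```text
clk 12.45 pos [ 472.8 -246.6   92.3] rot [-179.82    0.2    16.65] w 13.9 F [-1.4  0.5  4.4] q7 0.36
shift [ 0.7  0.5 -0.2] roll 0.1
clk 12.50 pos [ 473.1 -246.6   92.6] rot [-179.83    0.18   16.66] w 13.5 F [-0.2  0.1 -1.5] q7 0.36
shift [0.5 0.5 0.1] roll 0.1
```

View pics/o15b.png

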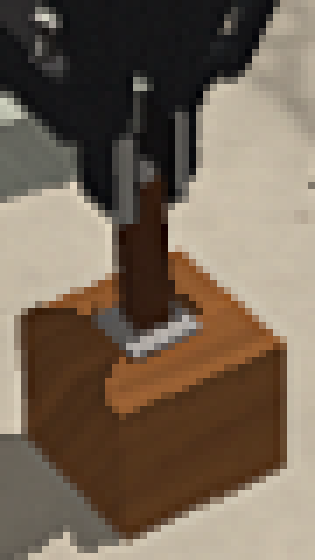

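Collar is on the block. Press down a hair, open, wait, then rise.

Emit:
send_rows([
  [10, 0.3, 0.3, 0.5, 0],
  [40, 0.3, 0.3, 0.5, 0],
  [40, 0.3, 0.3, 0, 0],
  [40, 0.3, 0.3, 0, 0],
  [40, 0.3, 0.3, 0, 0],
])

```text
clock: 13.0
eef_pos: [473.5, -246.9, 92.8]
tool_rot: [-3.139, 0.003, 0.291]
force: [-1.1, 0.1, 0.6]
width: 39.8
```

Emit:
send_rows([
  [40, 0, 0, -20, 0],
  [40, 0, 0, -45, 0],
  [40, 0, 0, -70, 0],
  [40, 0, 0, -95, 0],
])

```text
clock: 13.4
eef_pos: [473.7, -247.0, 188.8]
tool_rot: [-3.139, 0.003, 0.291]
force: [0.5, -0.6, 0.1]
width: 40.2
```

Run:
```python
from ov import *
from go import go
go(473.7,-246.9,92.5,16.6)
a=ctrl.get_image("side")[:,:,::-1];cv2.imwrite("pics/s16.png",a)
cv2.imwrite('pics/o16b.png',cv2.resize(a[160:285,255:345],None,fx=5,fy=4.8,interpolation=cv2.INTER_CUBIC))
```

```text
clk 13.40 pos [ 473.7 -247.   188.8] rot [-1.7984e+02  1.7000e-01  1.6660e+01] w 40.2 F [ 0.5 -0.6  0.1] q7 0.44
shift [ 0.3  0.2 96.3] roll 0.1
```

View pics/o16b.png

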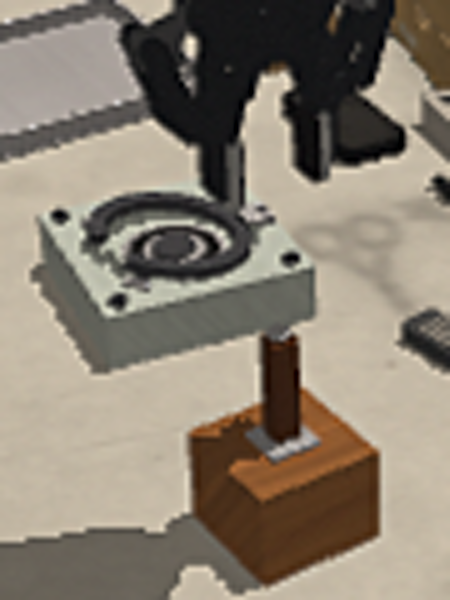

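Run:
```python
from ov import *
from go import go
b=ctrl.get_image("top")[:,:,::-1];cv2.imwrite("pics/t16.png",b)
a=cv2.imread("pics/s16.png")
o=[]
def ring(im,n,p,k,crop,tilt=np.radians(10),rt=0):
    u0,v0,u1,v1=crop;x=cv2.resize(im[v0:v1,u0:u1],None,fx=k,fy=k,interpolation=cv2.INTER_CUBIC)
    th=np.radians(np.r_[np.linspace(-140,180,81)]+rt);c,s=np.cos(p[2]),np.sin(p[2])
    for r,z,col in((50,8,(0,0,255)),(39,8,(0,0,255)),(50,0,(255,0,0))):
        X=r*np.cos(th);Y=r*np.sin(th)
        d=X-50;lx=50+d*np.cos(tilt)+z*np.sin(tilt);lz=30+(-d)*np.sin(tilt)+z*np.cos(tilt)
        W=np.column_stack([p[0]+c*lx-s*Y,p[1]+s*lx+c*Y,lz])
        cv2.polylines(x,[((proj(n,W)-[u0,v0]+.5)*k).astype(int)],False,col,1)
    return x
o=[ring(b,"top",(476.5,-5.1,.1186),8,(270,192,325,245)),ring(a,"side",(476.35,-2.97,.1186),6,(260,180,325,240))]
h=max(i.shape[0] for i in o);o=[np.vstack([i,np.zeros((h-i.shape[0],i.shape[1],3),np.uint8)]) for i in o]
x=np.hstack(o);print(x.shape);cv2.imwrite("pics/ring16.png",cv2.resize(x,(800,int(x.shape[0]*800/x.shape[1]))))
go(434.4,5.2,130,-13.2)
```

```text
(424, 830, 3)
clk 13.50 pos [ 476.1 -247.9  191. ] rot [ 1.7989e+02 -1.2000e-01  1.6640e+01] w 39.9 F [-0.9  0.   0. ] q7 0.44
shift [  32.4 -254.5   60.6] roll 29.8
```

View pics/ring16.png

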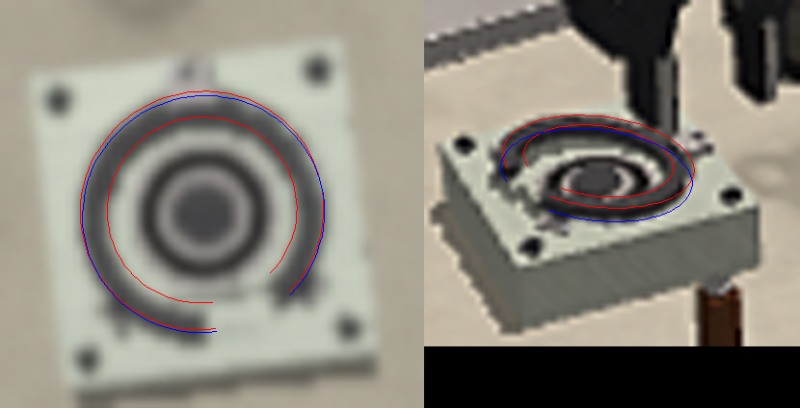

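Emit:
send_rows([
  [40, 6, -48, 0, 6],
  [40, 12, -96, 0, 12],
  [40, 18, -144, 5, 18],
  [40, 24, -192, 25, 24],
  [40, 29, -240, 45, 29.8],
])

```text
clock: 14.0
eef_pos: [435.8, -12.4, 147.0]
tool_rot: [3.141, -0.004, -0.235]
force: [0.9, 0.8, -0.7]
width: 39.9
```

Emit:
send_rows([
  [32, 0, 0, 0, 0],
  [32, 0, 0, 0, 0],
])

```text
clock: 14.2
eef_pos: [434.9, -10.7, 146.3]
tool_rot: [3.141, -0.002, -0.229]
force: [1.5, -0.3, 0.4]
width: 31.8
```

```bash
python3 go.py 431.8 5.75 90 -13.2
```

```text
clk 14.20 pos [434.9 -10.7 146.3] rot [ 1.7996e+02 -1.2000e-01 -1.3140e+01] w 31.8 F [ 1.5 -0.3  0.4] q7 -0.50
shift [ -6.9 -15.4  56.2] roll 0.1
```

Emit:
send_rows([
  [32, -4, -10, 15, 0],
  [32, -6.9, -15.4, 30, 0],
  [32, -6.9, -15.4, 45, 0],
  [32, -6.9, -15.4, 56, 0],
  [32, -6.9, -15.4, 56, 0],
])

```text
clock: 14.7
eef_pos: [431.3, 3.8, 89.3]
tool_rot: [3.14, -0.0, -0.232]
force: [0.3, -0.1, 0.3]
width: 32.2
```

Run:
```python
from ov import *
from go import go
a=ctrl.get_image("side")[:,:,::-1];cv2.imwrite("pics/s17.png",a)
cv2.imwrite('pics/o17b.png',cv2.resize(a[160:245,255:345],None,fx=8,fy=7,interpolation=cv2.INTER_CUBIC))
go(431.8,5.75,56,-13.2)
```

```text
clk 14.75 pos [431.8   4.1  89.9] rot [ 1.7992e+02 -8.0000e-02 -1.3280e+01] w 32.1 F [ 0.3 -0.5  0.2] q7 -0.60
shift [-0.4 -1.7 33.9] roll -0.1
```

View pics/o17b.png

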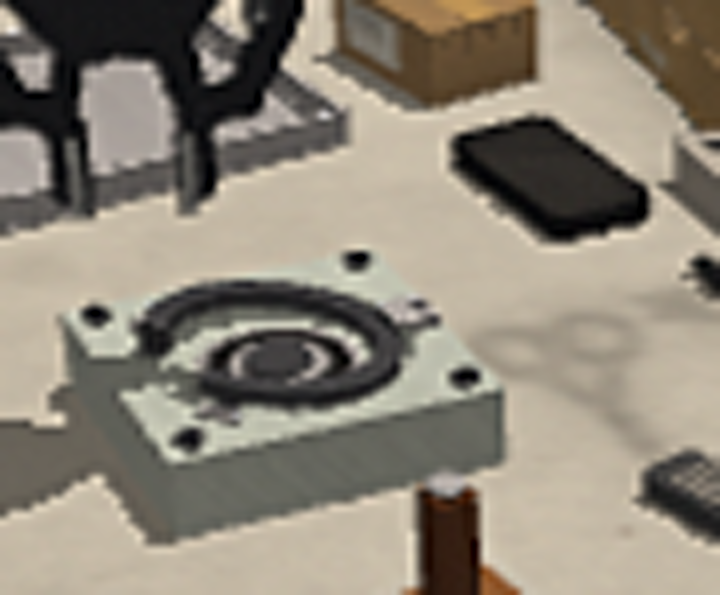

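Run:
```python
from ov import *
P0=[[431.8,6.1,90-14],[431.8,7.7,54],[431.8,7.7,42]]
q=(proj("side",P0)-[255,160]+.5)*[8,7];print(q)
im=cv2.imread("pics/o17b.png")
for x in q: cv2.circle(im,tuple(x.astype(int)),3,(0,0,255),-1)
# jaw line at z=54
d=np.array([np.cos(np.radians(-13.2)),np.sin(np.radians(-13.2)),0])
for w in(5.5,16):
  l=(proj("side",[np.array([431.8,7.7,54])+w*d,np.array([431.8,7.7,54])-w*d])-[255,160]+.5)*[8,7];print(l)
  for x in l: cv2.circle(im,tuple(x.astype(int)),3,(0,255,0),-1)
cv2.imwrite("pics/o17c.png",im)
```

```text
[[149.01585601 283.85287641]
 [152.66717397 326.1530527 ]
 [155.11496119 349.88741413]]
[[167.40133558 325.44837735]
 [137.92660674 326.85803441]]
[[195.51241716 324.10393802]
 [109.76772121 328.20476001]]
```

View pics/o17c.png

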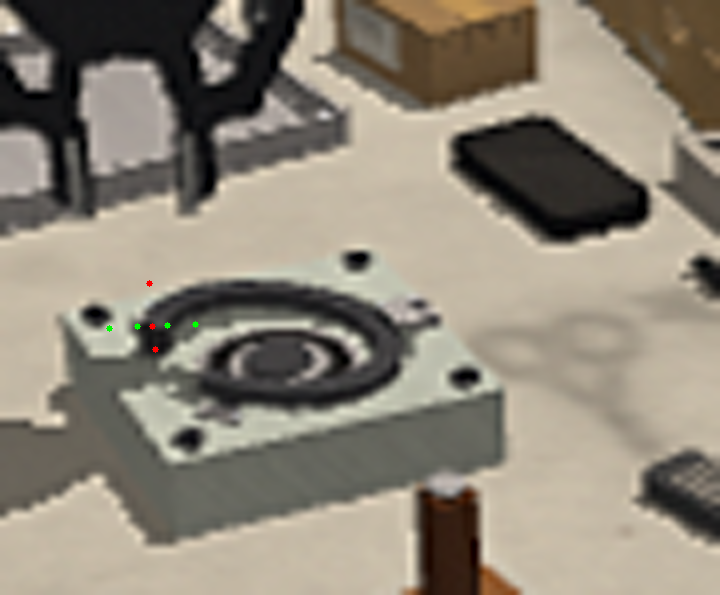

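Run:
```python
import cv2,numpy as np
from ov import *
a=cv2.imread("pics/s17.png")[140:215,245:300];b=cv2.imread("pics/s16.png")[140:215,260:345]
f=lambda x:cv2.resize(np.clip(x.astype(float)*1.8,0,255).astype(np.uint8),None,fx=5.5,fy=5.5,interpolation=cv2.INTER_NEAREST)
x=np.hstack([f(a),f(b)]);print(x.shape);cv2.imwrite("pics/fing.png",x)
print(proj("side",[[473.7,-245,188.8],[473.7,-245,174.8],[473.7,-245,210]]))
```

```text
(412, 770, 3)
[[309.05270106 207.74826525]
 [309.24402534 212.74214156]
 [308.75753247 200.04388259]]
```

View pics/fing.png

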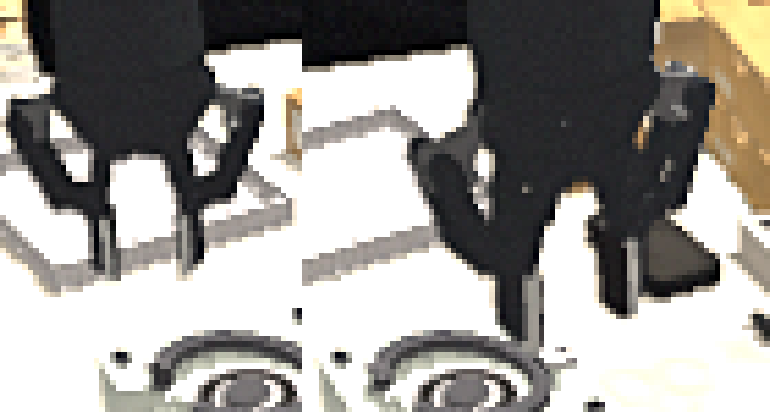

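Run:
```python
from ov import *
d=np.array([np.cos(-1.11),np.sin(-1.11),0]);c=np.array([288.8,-579.6,0])
print(proj("side",[c+s*42*d+[0,0,z] for s in(-1,1) for z in(193,206,230)]).round(1))
a=cv2.imread("pics/side0.png")[220:350,200:320]
cv2.imwrite("pics/st.png",cv2.resize(np.clip(a*1.6,0,255).astype(np.uint8),None,fx=5,fy=4.5,interpolation=cv2.INTER_NEAREST))
```

```text
[[241.1 316.4]
 [240.1 310.8]
 [238.4 300.1]
 [272.5 345.5]
 [271.8 339.7]
 [270.6 328.7]]
```

View pics/st.png

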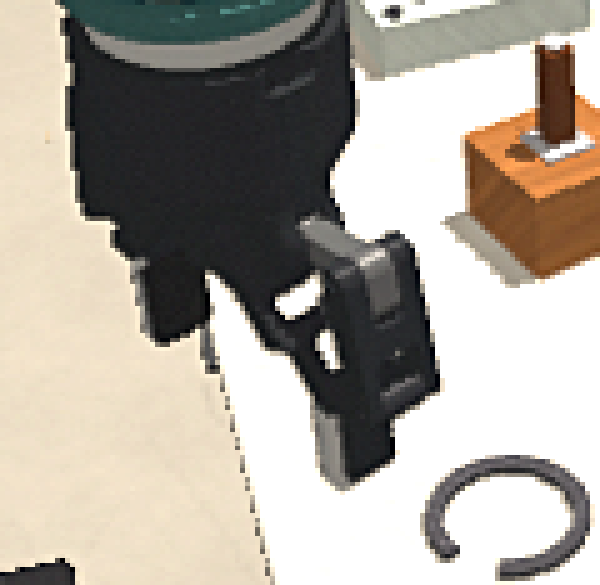

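Emit:
send_rows([
  [32, -0.4, -1.7, 10, 0],
  [32, -0.4, -1.7, 20, 0],
  [32, -0.4, -1.7, 29, 0],
  [32, -0.4, -1.7, 29, 0],
])

```text
clock: 15.15
eef_pos: [430.9, 5.6, 59.8]
tool_rot: [3.139, 0.001, -0.232]
force: [0.7, -0.2, 0.4]
width: 32.1
```

```bash
cat > lk.py <<'E'
import sys
from ov import *
from go import go
t=sys.argv[1]
a=ctrl.get_image("side")[:,:,::-1];cv2.imwrite(f"pics/s{t}.png",a)
cv2.imwrite(f'pics/l{t}.png',cv2.resize(np.clip(a[155:240,250:340]*1.4,0,255).astype(np.uint8),None,fx=8,fy=7,interpolation=cv2.INTER_CUBIC))
go(*map(float,sys.argv[2:6]))
E
python3 lk.py 18 431.8 5.75 56 -13.2
```

```text
clk 15.20 pos [431.2   5.8  60.3] rot [ 1.7988e+02  2.0000e-02 -1.3260e+01] w 32.2 F [-0.2  0.3 -0.1] q7 -0.63
shift [ 0.6 -0.1  4.3] roll -0.1
```

View pics/l18.png

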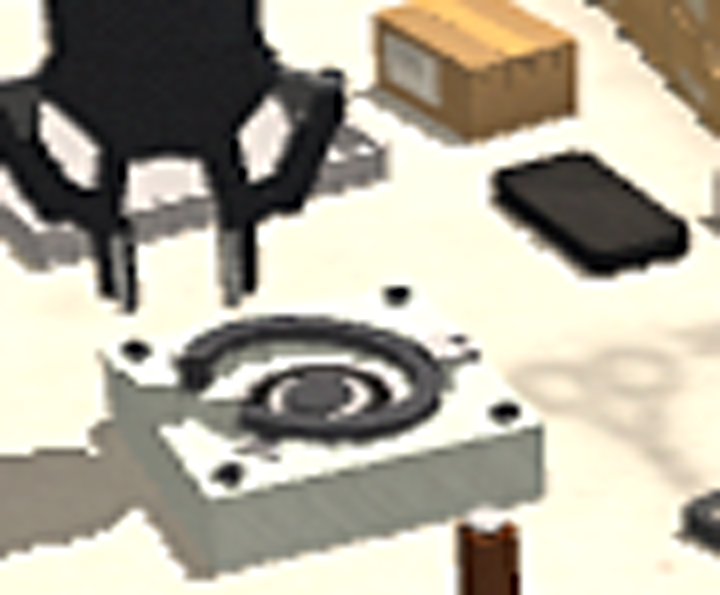

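Run:
```python
from ov import *
yaw=np.radians(-13.26);X=np.array([np.cos(yaw),np.sin(yaw),0]);Y=np.array([np.sin(yaw),-np.cos(yaw),0])
c=np.array([431.2,7.8,0])
for z in(46,60,70,80):
  q=(proj("side",[c+s*16*X+t*11*Y+[0,0,z] for s in(-1,1) for t in(-1,1)])-[250,155]+.5)*[8,7]
  print(z,q.round(0).tolist())
```

```text
46 [[151.0, 366.0], [149.0, 393.0], [236.0, 362.0], [235.0, 389.0]]
60 [[148.0, 338.0], [146.0, 365.0], [233.0, 334.0], [232.0, 361.0]]
70 [[146.0, 318.0], [144.0, 345.0], [231.0, 314.0], [231.0, 341.0]]
80 [[143.0, 298.0], [141.0, 324.0], [229.0, 294.0], [229.0, 320.0]]
```

Emit:
send_rows([
  [32, 1.5, 0, 3, 0],
  [32, 1.5, 0, 6, 0],
  [32, 1.5, 0, 8, 0],
])

```text
clock: 15.5
eef_pos: [432.8, 5.4, 52.1]
tool_rot: [3.14, 0.0, -0.231]
force: [0.0, -0.4, 1.1]
width: 31.9
```

Emit:
send_rows([
  [32, 0, 0, 3, 0],
  [32, 0, 0, 6, 0],
])

```text
clock: 15.7
eef_pos: [432.9, 5.4, 46.0]
tool_rot: [3.14, -0.0, -0.231]
force: [-0.7, -0.3, 0.1]
width: 32.0
```

```bash
python3 lk.py 19 431.8 5.75 56 -13.2
```

```text
clk 15.75 pos [432.6   5.4  45.6] rot [ 1.7988e+02  3.0000e-02 -1.3260e+01] w 31.9 F [ 0.1 -0.5 -0.9] q7 -0.64
shift [ -0.9  -0.1 -10.4] roll -0.1
```

View pics/l19.png

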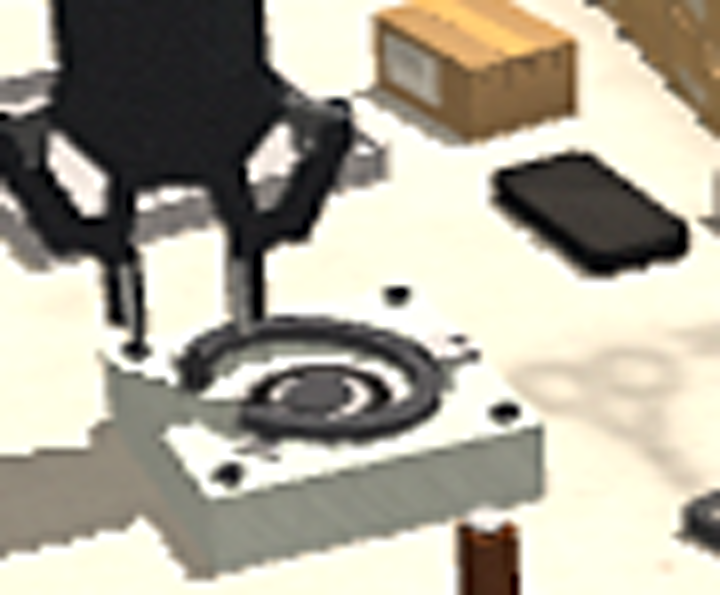

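Emit:
send_rows([
  [32, 0, 0, 3, 0],
  [32, 0, 0, 6, 0],
  [32, 0, 0, 9, 0],
])

```text
clock: 16.05
eef_pos: [432.5, 5.4, 36.3]
tool_rot: [3.139, 0.001, -0.231]
force: [-1.0, -0.7, 1.3]
width: 31.8
```

```bash
python3 lk.py 20 431.8 5.75 56 -13.2
```

```text
clk 16.10 pos [432.3   5.4  36. ] rot [ 1.7987e+02  7.0000e-02 -1.3260e+01] w 32.1 F [ 0.3 -0.2 -0.9] q7 -0.66
shift [ -0.6  -0.2 -20. ] roll -0.1
```

View pics/l20.png

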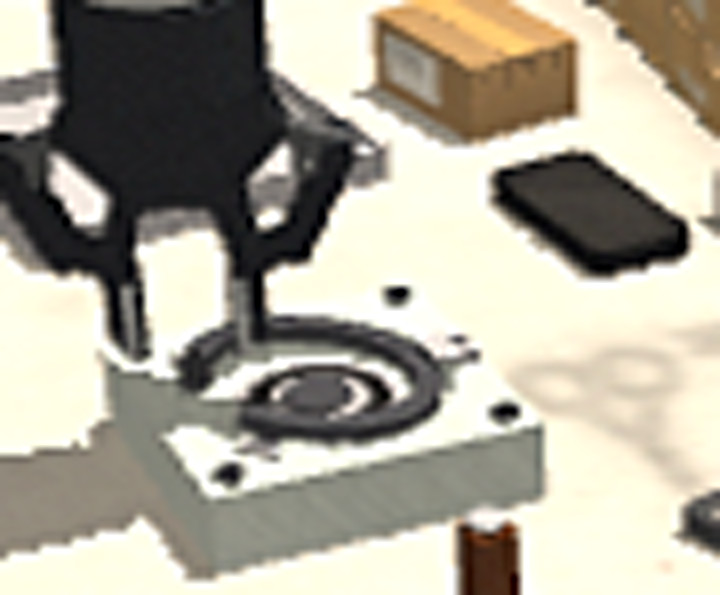

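Emit:
send_rows([
  [32, 0, 0, 3, 0],
  [32, 0, 0, 6, 0],
  [32, 0, 0, 9, 0],
])

```text
clock: 16.4
eef_pos: [432.4, 5.4, 26.8]
tool_rot: [3.139, 0.001, -0.231]
force: [-0.9, 0.6, -1.2]
width: 31.7
```

```bash
python3 lk.py 21 431.8 5.75 56 -13.2
```

```text
clk 16.45 pos [432.1   5.4  26.4] rot [ 1.7986e+02  1.0000e-01 -1.3260e+01] w 31.9 F [-0.4 -0.3 -0.1] q7 -0.70
shift [ -0.4  -0.2 -29.6] roll -0.1
```

View pics/l21.png

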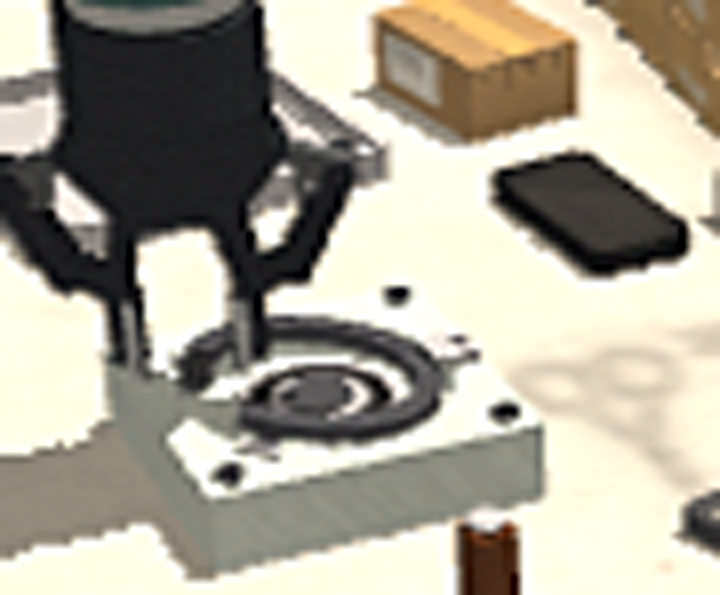

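Emit:
send_rows([
  [32, 0.5, 0, 2, 0],
  [32, 0.5, 0, 4, 0],
  [32, 0.5, 0, 6, 0],
])

```text
clock: 16.75
eef_pos: [432.6, 5.3, 20.3]
tool_rot: [3.139, 0.002, -0.231]
force: [-0.3, 0.1, -0.5]
width: 31.9
```

```bash
python3 lk.py 22 431.8 5.75 56 -13.2
```

```text
clk 16.80 pos [432.5   5.2  20. ] rot [ 1.7986e+02  1.2000e-01 -1.3280e+01] w 32.2 F [ 0.5 -0.2 -0.9] q7 -0.79
shift [ -0.9  -0.3 -36. ] roll -0.1
```

View pics/l22.png

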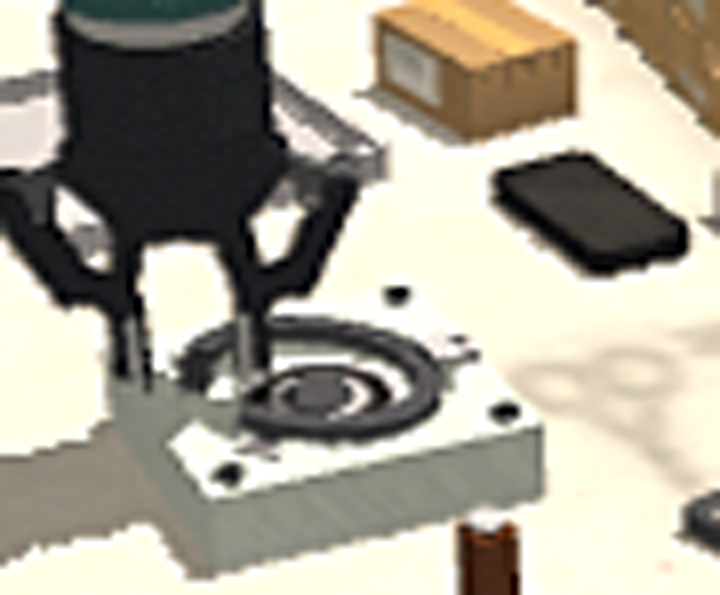

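Emit:
send_rows([
  [32, 0.5, 0, 2, 0],
  [24, 0.5, 0, 2, 0],
  [18, 0.5, 0, 2, 0],
  [18, 0.5, 0, 2, 0],
])

```text
clock: 17.2
eef_pos: [433.0, 5.1, 18.1]
tool_rot: [3.139, 0.002, -0.232]
force: [0.2, -0.2, 0.6]
width: 18.0
```

```bash
python3 lk.py 23 431.8 5.75 56 -13.2
```

```text
clk 17.25 pos [433.1   5.1  18.1] rot [ 1.7986e+02  1.1000e-01 -1.3280e+01] w 17.8 F [-0.   0.6 -1. ] q7 -0.82
shift [ -1.4  -0.3 -37.9] roll -0.1
```

View pics/l23.png

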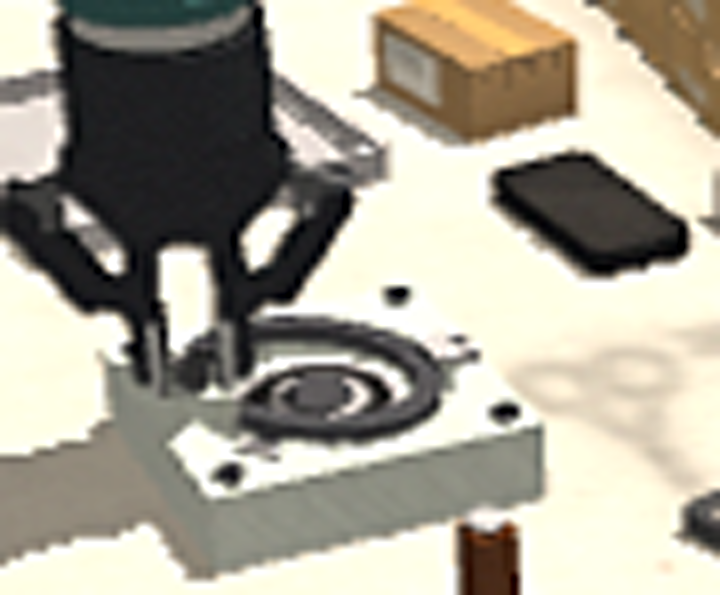

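Emit:
send_rows([
  [5, 0.3, 0, 0.5, 0],
  [5, 0.3, 0, 0.5, 0],
  [5, 0.3, 0, 0.5, 0],
  [5, 0.3, 0, 0.5, 0],
])

```text
clock: 17.65
eef_pos: [433.5, 5.1, 17.7]
tool_rot: [3.139, 0.002, -0.232]
force: [0.5, -0.3, 1.4]
width: 9.3
```

```bash
python3 lk.py 24 431.8 5.75 56 -13.2
```

```text
clk 17.70 pos [433.5   5.   17.7] rot [ 1.7987e+02  9.0000e-02 -1.3280e+01] w 9.4 F [ 0.1 -0.9  2.4] q7 -0.83
shift [ -1.9  -0.2 -38.3] roll -0.1
```

View pics/l24.png

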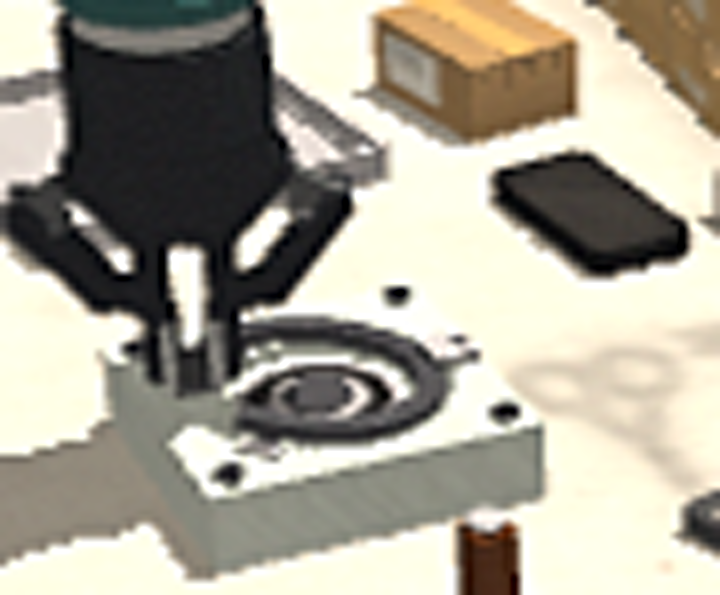

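Emit:
send_rows([
  [5, -2.5, 0.9, 0, 0],
  [5, -5, 1.8, -0.5, 0],
  [5, -8, 2.9, -1, 0],
  [5, -11.5, 4.2, -1, 0],
  [5, -11.5, 4.2, -1, 0],
])

```text
clock: 18.2
eef_pos: [422.2, 3.9, 19.1]
tool_rot: [3.141, -0.0, -0.231]
force: [2.6, -0.3, 4.9]
width: 9.1
```

```bash
python3 lk.py 25 431.8 5.75 56 -13.2
```

```text
clk 18.25 pos [422.2   3.8  19.1] rot [179.93   0.   -13.26] w 9.1 F [2.3 0.4 4.2] q7 -0.98
shift [  8.9  -4.  -36.9] roll -0.1
```

View pics/l25.png

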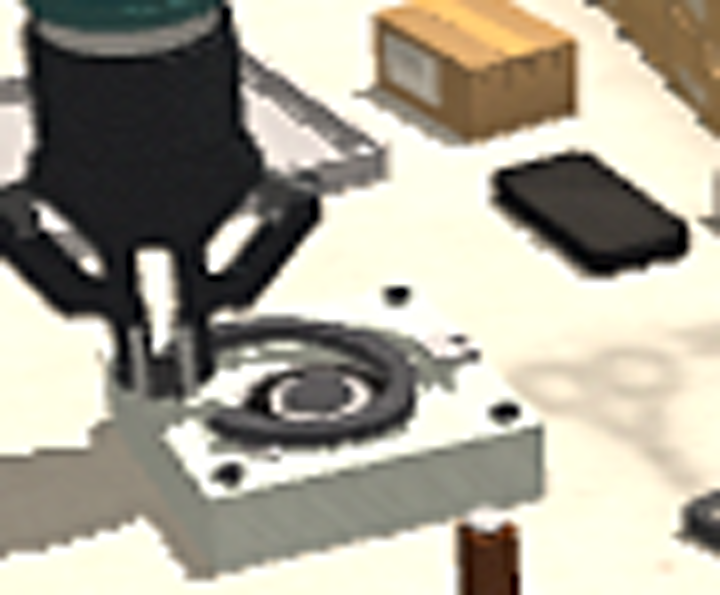

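Emit:
send_rows([
  [5, -0.5, 0, -4, 0],
  [5, -0.5, 0, -8, 0],
  [5, -0.5, 0, -13, 0],
  [5, -0.5, 0, -18, 0],
])

```text
clock: 18.65
eef_pos: [421.1, 3.9, 37.4]
tool_rot: [3.14, 0.001, -0.231]
force: [0.8, 0.0, -2.3]
width: 9.0
```

```bash
python3 lk.py 26 463 292 120 -13.2
```

```text
clk 18.70 pos [421.7   3.9  38. ] rot [ 1.7992e+02 -1.0000e-02 -1.3270e+01] w 9.1 F [ 0.7 -0.2 -0.9] q7 -0.96
shift [ -25.9 -289.8  -82.4] roll -0.1
```

View pics/l26.png

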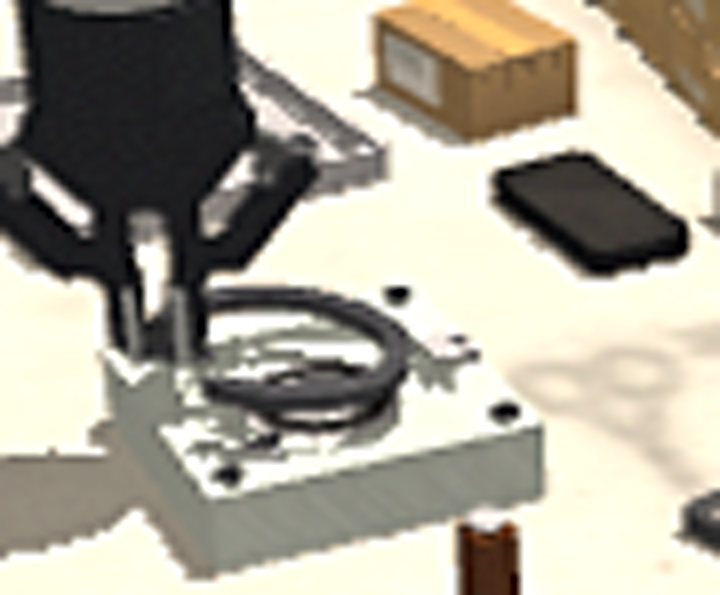

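Emit:
send_rows([
  [5, 0, 0, -15, 0],
  [5, 0, 0, -30, 0],
  [5, 0, 0, -42, 0],
  [5, 0, -10, -42, -4],
  [5, 0, -30, -42, -8],
])

```text
clock: 19.2
eef_pos: [428.1, 31.5, 80.3]
tool_rot: [3.139, 0.0, -0.093]
force: [-0.2, 0.6, -1.6]
width: 9.1
```

```bash
python3 go.py 419.9 281.4 80 14.5
```

```text
clk 19.20 pos [428.1  31.5  80.3] rot [ 1.7982e+02  2.0000e-02 -5.3000e+00] w 9.1 F [-0.2  0.6 -1.6] q7 -0.84
shift [ -31.3 -248.1   -0.4] roll -19.8
```

Emit:
send_rows([
  [5, -3, -30, 0, -4],
  [5, -7, -62, 0, -8],
  [5, -12, -100, 0, -12],
  [5, -17, -138, 0, -16],
  [5, -22, -176, 0, -19.8],
])

```text
clock: 19.7
eef_pos: [422.0, 209.8, 79.9]
tool_rot: [3.138, 0.002, 0.255]
force: [0.7, -0.4, -1.4]
width: 9.0
```

```bash
python3 go.py 419.9 281.4 80 14.5
```

```text
clk 19.70 pos [422.  209.8  79.9] rot [1.7981e+02 1.0000e-01 1.4630e+01] w 9.0 F [ 0.7 -0.4 -1.4] q7 -0.89
shift [ 16.1 -69.8  -0.4] roll 0.1
```

Emit:
send_rows([
  [5, 5, -25, 0, 0],
  [5, 11, -48, 0, 0],
  [5, 16, -69, 10, 0],
  [5, 16, -69.5, 25, 0],
  [5, 16, -69.5, 35, 0],
])

```text
clock: 20.2
eef_pos: [419.2, 281.1, 43.9]
tool_rot: [3.138, 0.003, 0.257]
force: [-0.4, -1.1, -1.1]
width: 9.5
```

Run:
```python
from ov import *
from go import go
a=ctrl.get_image("side")[:,:,::-1];cv2.imwrite("pics/s27.png",a)
b=ctrl.get_image("top")[:,:,::-1];cv2.imwrite("pics/t27.png",b)
go(419.9,281.4,80,14.5)
x=cv2.resize(np.clip(a[110:220,215:325]*1.3,0,255).astype(np.uint8),(450,450),interpolation=cv2.INTER_CUBIC)
y=cv2.resize(b[180:270,160:230],(350,450),interpolation=cv2.INTER_CUBIC)
cv2.imwrite("pics/l27.png",np.hstack([x,y]))
```

```text
clk 20.30 pos [418.8 279.4  43.4] rot [179.69   0.29  14.62] w 9.1 F [-0.3  0.1 -1. ] q7 -1.03
shift [  1.4  -1.5 -36.6] roll 0.1
```

View pics/l27.png

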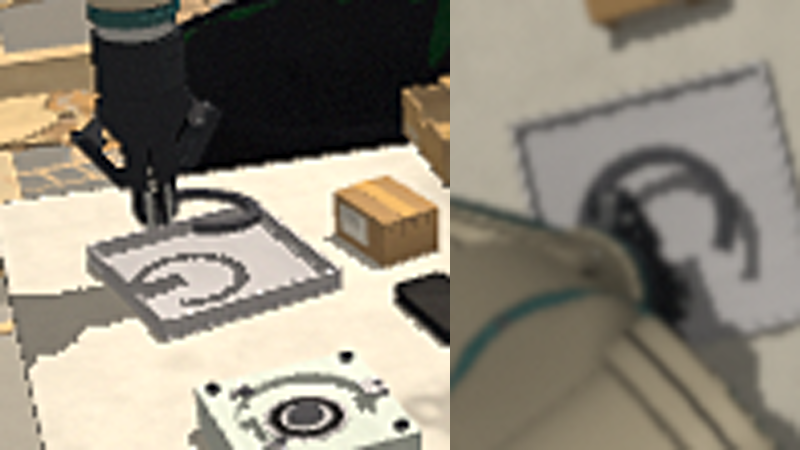

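Run:
```python
from h import *
for z in(60,75,90): print(back("top",(202,225.2),z))
print(back("top",(204,224.5),20))
```

```text
[[458.39394292 287.79414836  60.        ]]
[[458.21566756 283.74925749  75.        ]]
[[458.0373922  279.70436662  90.        ]]
[[461.11265018 292.17891535  20.        ]]
```

Emit:
send_rows([
  [5, 1.5, -4, 10, 0],
  [5, 1.5, -4, 20, 0],
  [5, 1.5, -4, 30, 0],
  [5, 1.5, -4, 36, 0],
])

```text
clock: 20.7
eef_pos: [418.8, 282.8, 6.3]
tool_rot: [3.135, 0.006, 0.255]
force: [-0.1, 0.4, -1.5]
width: 9.7
```

```bash
cat > lt.py <<'E'
import sys
from ov import *
from go import go
t=sys.argv[1]
a=ctrl.get_image("side")[:,:,::-1];cv2.imwrite(f"pics/s{t}.png",a)
go(419.9,281.4,0,14.5)
cv2.imwrite(f"pics/l{t}.png",cv2.resize(np.clip(a[130:200,230:305]*1.3,0,255).astype(np.uint8),(640,597),interpolation=cv2.INTER_CUBIC))
E
python3 lt.py 28
```

```text
clk 20.75 pos [418.5 282.6   5.7] rot [179.63   0.4   14.61] w 9.1 F [-0.3 -0.6 -2.3] q7 -1.08
shift [1.1 1.5 5.8] roll 0.1
```

View pics/l28.png

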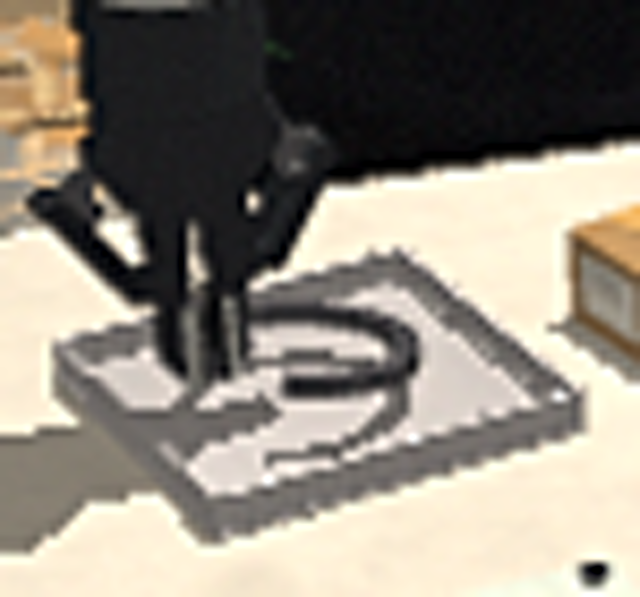

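Ring hangs level-ish inside the tray walls, shadow still separated. Continue down in small steps.

Emit:
send_rows([
  [5, 1, 1, 4, 0],
  [5, 1, 1, 8, 0],
  [5, 1, 1, 12, 0],
  [5, 1, 1, 15, 0],
])

```text
clock: 21.15
eef_pos: [419.7, 281.8, -9.5]
tool_rot: [3.135, 0.007, 0.255]
force: [-1.2, -0.3, -0.9]
width: 9.0
```

```bash
python3 lt.py 29
```

```text
clk 21.20 pos [419.5 281.7  -9.7] rot [179.63   0.42  14.62] w 8.9 F [-0.  -0.1 -0.4] q7 -1.10
shift [ 0.2  0.5 -9.7] roll 0.1
```

View pics/l29.png

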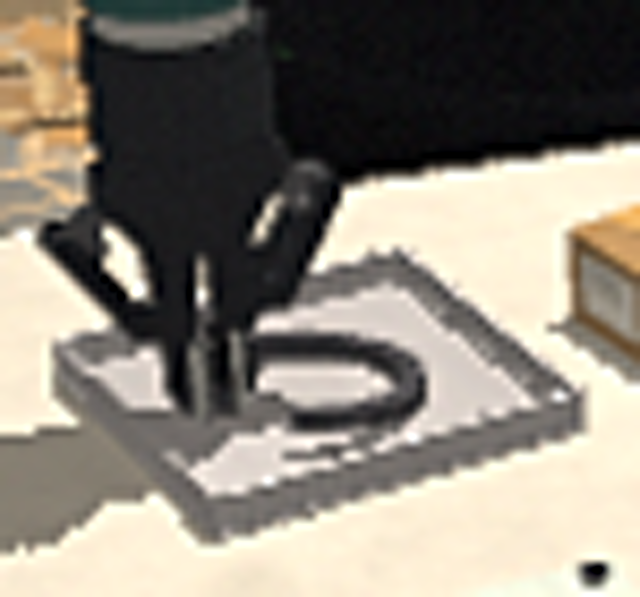

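Emit:
send_rows([
  [5, 0, 0, 2, 0],
  [5, 0, 0, 4, 0],
  [5, 0, 0, 6, 0],
  [5, 0, 0, 7, 0],
])

```text
clock: 21.6
eef_pos: [419.2, 281.9, -16.7]
tool_rot: [3.135, 0.007, 0.256]
force: [-1.1, 0.4, 2.0]
width: 9.0
```

```bash
python3 lt.py 30
```

```text
clk 21.65 pos [419.2 281.8 -16.8] rot [179.64   0.43  14.64] w 9.0 F [-1.7 -1.1  1.9] q7 -1.11
shift [  0.4   0.7 -16.8] roll 0.1
```

View pics/l30.png

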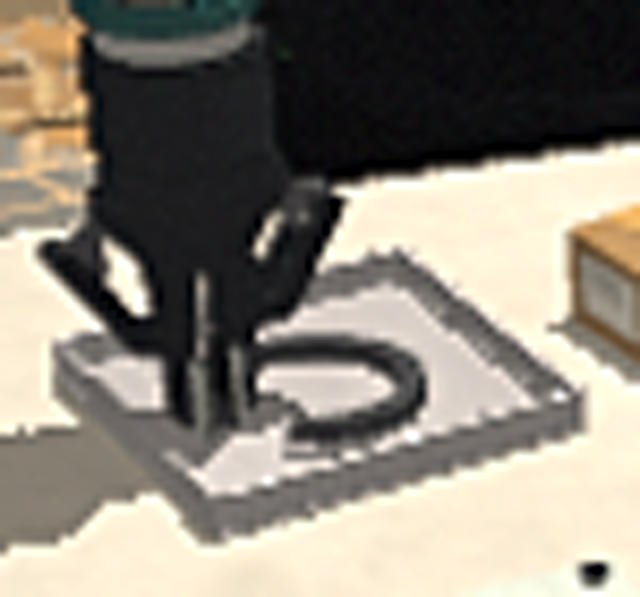

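Emit:
send_rows([
  [5, 0, 0, 1, 0],
  [5, 0, 0, 2, 0],
  [5, 0, 0, 3, 0],
])

```text
clock: 21.95
eef_pos: [419.3, 281.8, -18.5]
tool_rot: [3.135, 0.006, 0.256]
force: [-6.0, -5.1, 27.8]
width: 9.2
```

Emit:
send_rows([
  [5, 0, 0, 1, 0],
  [5, 0, 0, 2, 0],
])

```text
clock: 22.15
eef_pos: [419.3, 281.8, -18.6]
tool_rot: [3.134, 0.005, 0.256]
force: [-7.8, -5.0, 35.9]
width: 9.1
```

```bash
python3 lt.py 31
```

```text
clk 22.20 pos [419.3 281.8 -18.5] rot [179.54   0.28  14.66] w 9.0 F [-4.9 -4.1 24.8] q7 -1.11
shift [  0.4   0.7 -18.5] roll 0.2
```

View pics/l31.png

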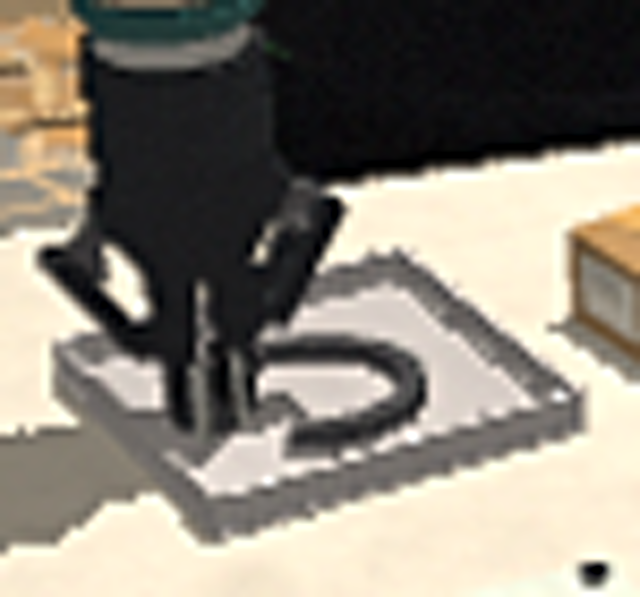

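Emit:
send_rows([
  [5, 0, 0, -1.5, 0],
  [22, 0, 0, -2, 0],
  [22, 0, 0, -2, 0],
  [22, 0, 0, -2, 0],
])

```text
clock: 22.6
eef_pos: [419.6, 281.8, -16.9]
tool_rot: [3.134, 0.005, 0.256]
force: [0.3, 0.3, -0.3]
width: 22.0
```

```bash
python3 lt.py 32
```

```text
clk 22.65 pos [419.5 281.7 -16.9] rot [179.54   0.29  14.65] w 21.9 F [ 0.1 -0.1 -0.3] q7 -1.11
shift [  0.2   0.5 -16.9] roll 0.1
```

View pics/l32.png

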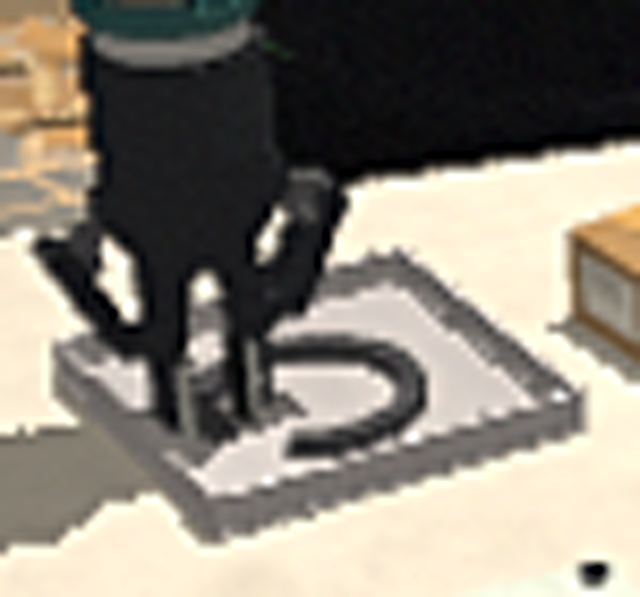

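Ring is released flat. Rise straight up and away.

Emit:
send_rows([
  [22, 0, 0, -10, 0],
  [22, 0, 0, -30, 0],
  [22, 0, 0, -60, 0],
  [22, 0, 0, -100, 0],
  [22, 0, 0, -140, 0],
])

```text
clock: 23.15
eef_pos: [419.4, 282.7, 124.7]
tool_rot: [3.134, 0.006, 0.256]
force: [1.5, 0.6, -0.8]
width: 22.1
```

Emit:
send_rows([
  [22, 0, 45, -20, 0],
  [22, 0, 90, -20, 0],
  [22, 0, 130, -20, 0],
  [22, 0, 130, -20, 0],
])

```text
clock: 23.55
eef_pos: [453.5, 149.8, 145.8]
tool_rot: [3.129, 0.008, 0.246]
force: [1.5, 0.5, 0.2]
width: 22.3
```

Run:
```python
from ov import *
from go import go
a=ctrl.get_image("side")[:,:,::-1];cv2.imwrite("pics/s33.png",a)
b=ctrl.get_image("top")[:,:,::-1];cv2.imwrite("pics/t33.png",b)
go(419.9,281.4,80,14.5)
cv2.imwrite("pics/l33.png",np.hstack([cv2.resize(a[120:290,220:390],(450,450),interpolation=cv2.INTER_CUBIC),cv2.resize(b[170:260,160:230],(350,450),interpolation=cv2.INTER_CUBIC)]))
```

```text
clk 23.65 pos [452.7 156.2 146.2] rot [179.55   0.33  14.5 ] w 21.9 F [-0.3  0.8 -0.5] q7 -0.66
shift [   0.  -129.9   65.2] roll 0.0
```

View pics/l33.png

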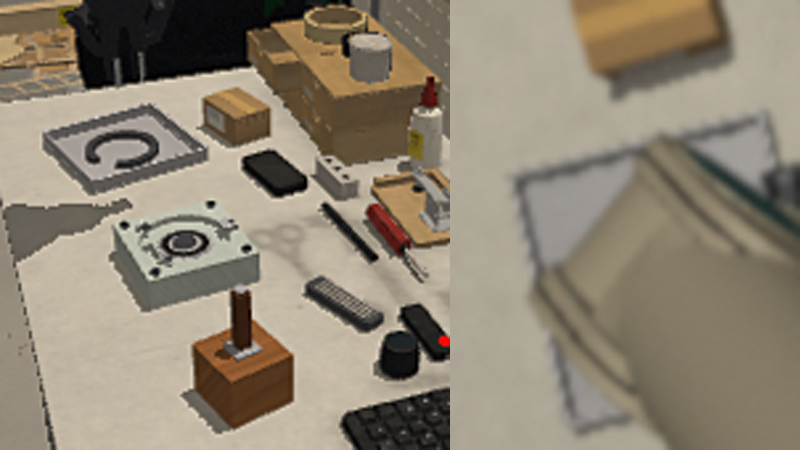

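View pics/t33.png

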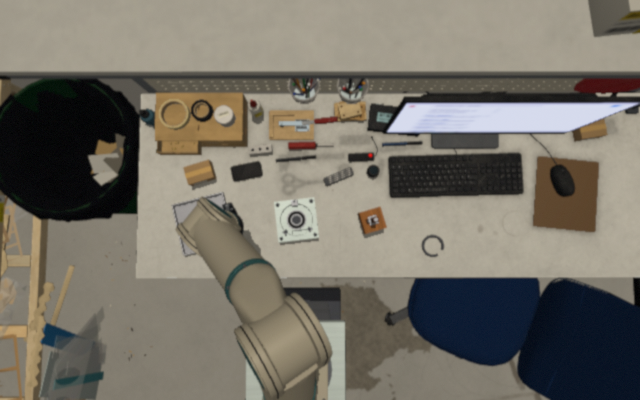

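Side view: the ring lies flat near the tray's centre (crop 120,150). The pick is upright in the stand (240,320), the bystanders are unmoved and the arm is clear, so I'm handing in.

```bash
python3 -c "
from cell import ctrl
print(ctrl.finish_job())"
```

```text
the job is handed in; nothing more can be done
None
```

I did the whole job in order and handed it in at about 23.7 s of the 58 s allowed; no verdict was reported.

- **Prying:** I lifted the ring's free end with the hook pick until it snapped past both flaps. The lift force peaked at about 13 N and then dropped to 1–2 N. I lowered the pick, and the ring stayed up on the flaps.
- **Pick:** it went back into its stand and I let it go there. It hangs upright with its collar on the block.
- **Ring:** I gripped it beside its free end, pulled it about 11 mm to housing -x from under the claw, and laid it in the tray.

**Last checks:** in the last side picture the ring lies flat near the tray's centre and the pick is upright. The bystanders are where they were, and the gripper is clear with no force on it. The tray was partly hidden by the arm in the last top picture, so the ring's final position rests on the side view alone.

**What disagreed or went wrong:**
- I first took the handle's shadow for the stand's slot. With the slot empty I saw it ran to world +y, so I turned the pick 90° before using it.
- The fingertips stood 10–30 mm higher than the reported tool position implied, so I set the gripping and laying heights by pictures and force. One result is that the ring and fingertips pressed on the tray floor with up to 36 N, under the 40 N limit, before I backed off.
- The two cameras differed by about 2 mm in y.

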